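# Cover the screening boxes in a rack instrument and slide it home

## Task

Pull the instrument's chassis out of its rack until it locks, move the steel transit brace from the boxes to the empty tray on the right, and fit every loose cover squarely on an open box of its own size, seated flush. Then hold the release key down and push the chassis back until it is fully home, leaving the other things on the bench alone.

Things in the scene. Friction and masses are not known exactly. Their poses are not given: they have to be found in the camera images.
- chassis (a joint): Chassis of the half-width rack instrument, a slide: 0 = fully home (front panel flush against the rack frame), growing as it is pulled out towards the robot along the rack's own -x; it catches by itself at about 0.179 m and stops hard at 0.184 m. About 3 N friction plus light damping; the catch adds a few N in the last 25 mm of the pull. Once caught it cannot be pushed back unless the release key is held down.
- release (a joint): Release key, vertical slide: 0 = up (sprung), 0.010 m = fully down (about 5 N; about 2 N to start). The chassis can be pushed back while it is down by more than 0.006 m. After the first 20 mm of the return the key may be let up; until the chassis has moved 20 mm in, keep it down while pushing.
- pull_bar (a point): Middle of the chassis's horizontal pull bar: round, 12 mm thick, 120 mm long (along the chassis's y), its centre line 40 mm in front of the front panel and 95 mm above the bench, free above and below; the panel's top edge is 114 mm and the rack's top 120 mm above the bench. Axes are those of the chassis: x points into the rack, y to the left seen from the robot, z up.
- release_key (a point): Middle of the top of the release key, a dark steel ledge 40 mm (x) by 44 mm (y), 74 mm above the bench when up, sticking out of the front panel at its right end seen from the robot, 115 mm to the right of the middle of the pull bar and 18 mm nearer the panel (its middle is 22 mm in front of the panel). Held down with a fingertip, the same fingertip can push the chassis in, by bearing on the panel behind the key. Moves with the chassis; same axes.
- rack: Rack frame, 252 mm wide, 270 mm deep, 120 mm high, fixed to the bench; origin at the bottom middle of its front face, x pointing into the rack, away from the robot. Its roof passes only 19 mm over seated covers.
- box_wide_a (a point): Open-topped aluminium screening box fixed in the chassis (front row, left, seen from the robot), 64 mm (x) by 94 mm (y), walls 4 mm, mouth 56 by 86 mm. The point is the middle of its mouth at rim height, 60 mm above the bench; it moves with the chassis and has the chassis's axes. Covered by the rack's roof until the chassis is out.
- box_slim_a (a point): Open-topped aluminium screening box fixed in the chassis (front row, right, seen from the robot), 64 mm (x) by 64 mm (y), walls 4 mm, mouth 56 by 56 mm. The point is the middle of its mouth at rim height, 60 mm above the bench; it moves with the chassis and has the chassis's axes. Covered by the rack's roof until the chassis is out.
- box_slim_b (a point): Open-topped aluminium screening box fixed in the chassis (rear row, left, seen from the robot), 64 mm (x) by 64 mm (y), walls 4 mm, mouth 56 by 56 mm. The point is the middle of its mouth at rim height, 60 mm above the bench; it moves with the chassis and has the chassis's axes. Covered by the rack's roof until the chassis is out.
- box_wide_b (a point): Open-topped aluminium screening box fixed in the chassis (rear row, right, seen from the robot), 64 mm (x) by 94 mm (y), walls 4 mm, mouth 56 by 86 mm. The point is the middle of its mouth at rim height, 60 mm above the bench; it moves with the chassis and has the chassis's axes. Covered by the rack's roof until the chassis is out.
- cover_wide_1_c (a point): Loose aluminium cover for either wide box: plate 64 mm (x) by 94 mm (y) and 5 mm thick, underneath a locating plug 50 by 80 mm, 8 mm deep, on top a black grip bar 44 mm long (along x), 12 mm thick (y), 30 mm high; 43 mm high in all, 0.18 kg. The point is half-way up, on its middle, 21.5 mm above the plug's underside; fully seated (plug in the box, plate flat on the rim, edges flush) it lies 13.5 mm above the box's point. May be absent.
- cover_wide_2_c (a point): Loose aluminium cover for either wide box: plate 64 mm (x) by 94 mm (y) and 5 mm thick, underneath a locating plug 50 by 80 mm, 8 mm deep, on top a black grip bar 44 mm long (along x), 12 mm thick (y), 30 mm high; 43 mm high in all, 0.18 kg. The point is half-way up, on its middle, 21.5 mm above the plug's underside; fully seated (plug in the box, plate flat on the rim, edges flush) it lies 13.5 mm above the box's point. May be absent.
- cover_slim_1_c (a point): Loose aluminium cover for either slim (square) box: plate 64 mm (x) by 64 mm (y) and 5 mm thick, underneath a locating plug 50 by 50 mm, 8 mm deep, on top a black grip bar 44 mm long (along x), 12 mm thick (y), 30 mm high; 43 mm high in all, 0.18 kg. The point is half-way up, on its middle, 21.5 mm above the plug's underside; fully seated (plug in the box, plate flat on the rim, edges flush) it lies 13.5 mm above the box's point. May be absent.
- cover_slim_2_c (a point): Loose aluminium cover for either slim (square) box: plate 64 mm (x) by 64 mm (y) and 5 mm thick, underneath a locating plug 50 by 50 mm, 8 mm deep, on top a black grip bar 44 mm long (along x), 12 mm thick (y), 30 mm high; 43 mm high in all, 0.18 kg. The point is half-way up, on its middle, 21.5 mm above the plug's underside; fully seated (plug in the box, plate flat on the rim, edges flush) it lies 13.5 mm above the box's point. May be absent.
- brace_c (a point): Steel transit brace lying across the two front boxes at the start: bar 130 mm long (y), 16 mm thick (x), 24 mm high, with a rubber pad 44 (x) by 36 (y) by 10 mm under it 44.5 mm either side of its middle, sitting loosely in the box mouths; 34 mm high in all, 0.3 kg. The point is half-way up, at its middle, 17 mm above the pads' underside; the bar begins 7 mm below the point. No pads under its middle 50 mm.
- brace_tray: Raised grey tray to the right of the rack, for the brace: 200 mm (x) by 160 mm (y), rim 4 mm thick and 10 mm above its floor; origin at the middle of its underside, the floor 45 mm above it.
- cover_tray: Raised grey tray to the left, 268 by 268 mm, on which the covers lie at the start; origin at the middle of its underside, floor 45 mm above it, rim 8 mm above the floor.
- clamp_meter: Clamp meter lying on the bench, 190 by 75 mm, 32 mm high, not part of the job; leave it where it is.
- multimeter: Hand multimeter lying on the bench, 190 by 90 mm, 51 mm high, not part of the job; leave it where it is.
- screwdriver: Screwdriver lying on the bench, not part of the job; leave it where it is.
Not all that is in view belongs to the job. Leave any yellow look-alike of the part that bears cover_wide_2_c alone.

How it is judged:
By the outcome, as a careful person would: the job done as asked, in the order asked, and still so for the second after the job is handed in, with the robot touching nothing.
Of cover_wide_1, cover_wide_2, cover_slim_1, cover_slim_2 only 2 to 4 are there at a start; the rules pass over those that are not, and their reading is None.
At some moment in a run one of cover_wide_1, cover_wide_2, cover_slim_1, cover_slim_2 may be knocked a few centimetres aside while the robot is not near it.
Once in a run the grip may slacken for a moment while it holds something.
It also fails if it takes over 210 s, if anything falls off the work surface, if the arm or the gripper's body presses on something with over 40 N, if the wrist force passes 120 N, or if a joint passes its speed limit or range.

## Robot

A 7-joint arm with a two-finger parallel gripper is mounted at the origin on the work surface. World frame = base frame: x ahead of the robot, y to its left, z up, the work surface at z = 0. Lengths are in m, angles in rad, forces in N, time in s.
With the tool pointing down it reaches from about 0.4 to 0.85 m from the base axis. Payload 10.4 kg.
Tool frame: the origin (TCP) lies midway between the tips of the shut fingers; the grasp point (between the pads) lies 19 mm behind it; z points along the fingers, y is the line along which they close (so a half turn about z gives the same grasp; the last joint's range is limited). The gripper opens to 87 mm and grips with 3 to 60 N. Pads are 19 mm wide; open, the fingers measure 117 mm over their backs; the gripper's body (75 mm by 190 mm) begins 51 mm behind the grasp point.
Start: joints at [-1.197, 0.332, -0.065, 1.46, 0.022, 1.35, -0.088], TCP at [0.242, 0.576, 0.223] pointing down, gripper open.
Joint ranges: [-2.6, 2.6], [-0.5, 2.12], [-1.47, 1.34], [0.16, 2.42], [-1.27, 4.41], [0.06, 2.06], [-2.6, 2.6]. Speed limits (rad/s): [2.22, 2.22, 2.79, 2.79, 3.14, 3.14, 3.14].

## Interface

Orientations are given as a unit quaternion [x, y, z, w].
In Python, from bench import r gives the robot as it stands.
- The arm moves only by the tool arm_command, never from a script. Its argument "moves" is one flat list of numbers, 4 for each row, row after row: the shift along the tool's x, y, z in cm, then the turn about the tool's z in degrees. A call has 1 to 12 rows; each row shifts and turns the commanded pose from where the row before left it, along the tool's axes as they then stand; what a row does not reach is not made up. A row lasts 1/12 s, in which the tool goes at most 41.7 mm and 7.16 degrees, less where a joint would pass 70% of its speed; a pose out of reach is approached as far as the arm can. A call with a gripper value outside its range is refused whole. "fingers" is the opening in per cent of the stroke, from 0 (shut) to 100 (fully open), set as the call begins (left out, the last holds). The fingers move at their own pace and stop on an object; "squeeze" is the grip in N (left out, the last holds). Time passes only in rows, so rows that do not move let the fingers close. It gives the time, the measured TCP pose, the force, the opening and the grip force at its end, in the units of the state.
- r.read_state(): the state, without advancing time (a new reading comes with each control period).
- r.camera(name): name is "scene" or "side" or "wrist"; returns the picture (400x640x3 uint8, red, green, blue); there is no depth.
- r.camera_info(name): a dict with "fx", "fy", "cx", "cy" (pixels), "origin" and "attitude" of the camera in the world. Camera axes: x right, y up, looking along -z (the intrinsics and any distortion apply to the point x, -y, -z); pixel columns grow to the right and rows downward; lengths in m; the calibration is good to about 2 mm. A picture is of the moment at which its call begins: read the wrist's pose just before it. camera_info takes no time and is no camera call; for the wrist camera it gives the pose at the moment of the call.
- r.close_job(): hands the job in; it is judged then, once.
The state is a dict: "time": time; "joint_positions": joint angles; "joint_vel": joint speeds; "joint_torque": joint torques, N m; "ee_pos": TCP position; "eef_rot": TCP orientation; "ft_force": force on the tool from outside, world axes, zero at the start; "torque": the same for the moment, N m; "width": finger opening in m; "grip_force": force on a finger pad.
Only numpy, scipy, OpenCV 4.12 (cv2) and the standard library are available. Lean on these libraries where they do the work, as an engineer would, in place of code of your own. Each camera call takes 0.05 s, during which the arm holds its last target. There are 200 camera calls.

## Working session

There is one attempt and no reset: what is moved stays moved. The work goes in short steps, Python scripts to look and compute and a tool call to move; the robot and the scene stay as the last step left them, time stands still between calls to the robot, and variables do not carry over. Pictures are saved under pics/ and viewed, at most 14 in all, crops included, and the job is handed in when it is done.

Besides the shell and the picture viewer there is one more tool, called after "Emit:" by a JSON object that holds its "fn" and its "kwargs". arm_command: Moves the arm, as the interface text tells. Its arguments: {"type":"object","properties":{"moves":{"type":"array"},"fingers":{"type":"number"},"squeeze":{"type":"number"}},"required":["moves"]}

```bash
ls; mkdir -p pics; python3 - <<'E'
from bench import r
import cv2
s=r.read_state();print(s)
for n in("scene","side","wrist"):
    print(n,r.camera_info(n)); cv2.imwrite(f"pics/{n}0.png",r.camera(n)[:,:,::-1])
E
```

```text
pics
{'time': 0.0, 'joint_positions': array([-1.19658156,  0.33287021, -0.06470973,  1.4609766 ,  0.02156601,
        1.34988295, -0.08851419]), 'joint_vel': array([ 4.17205724e-04, -1.08775838e-03, -9.54908952e-04,  7.15703398e-05,
        7.17137959e-04, -1.40413146e-04,  1.21265104e-03]), 'joint_torque': array([ 8.21116828e-05, -6.23238158e+01,  2.46609282e-02, -3.89910650e+01,
       -6.13791542e-02,  3.93967715e-02,  1.78787632e-04]), 'ee_pos': array([0.24138699, 0.57607088, 0.22173815]), 'eef_rot': array([ 1.97103616e-01,  9.80382397e-01, -7.10443644e-04, -1.26768583e-04]), 'ft_force': array([ 0.17899147, -0.20036135, -0.32622117]), 'torque': array([-0.0049663 ,  0.01473989,  0.0204993 ]), 'grip_force': 0.0, 'width': 0.08720431063618792}
scene {'fx': 377.6355383832544, 'fy': 377.6355383832544, 'cx': 323.4233434629078, 'cy': 200.4235234015472, 'origin': array([1.26264587, 0.37770392, 1.07504094]), 'attitude': array([0.18249156, 0.27182858, 0.78627338, 0.52400403])}
side {'fx': 465.5539963854886, 'fy': 465.5539963854886, 'cx': 307.5035730408873, 'cy': 203.41559122581174, 'origin': array([ 0.01786169, -0.73823251,  1.22945062]), 'attitude': array([ 0.32687307, -0.09723217, -0.24139647,  0.90853049])}
wrist {'fx': 284.30844826677986, 'fy': 284.30844826677986, 'cx': 323.0331274027445, 'cy': 196.2063471235839, 'origin': array([0.17006733, 0.60794561, 0.38318734]), 'attitude': array([-0.12116288, -0.07947893,  0.54776156,  0.82399025])}
```

View pics/scene0.png

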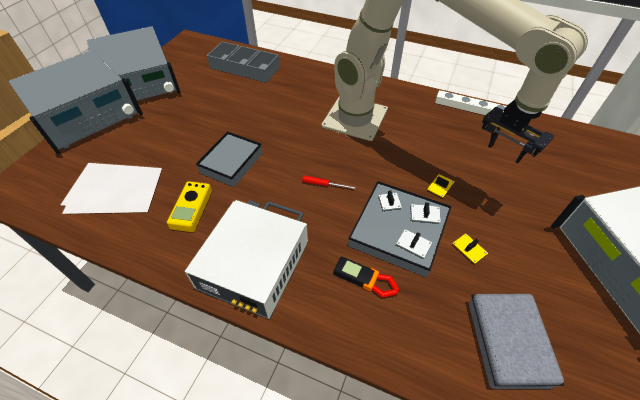

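View pics/side0.png

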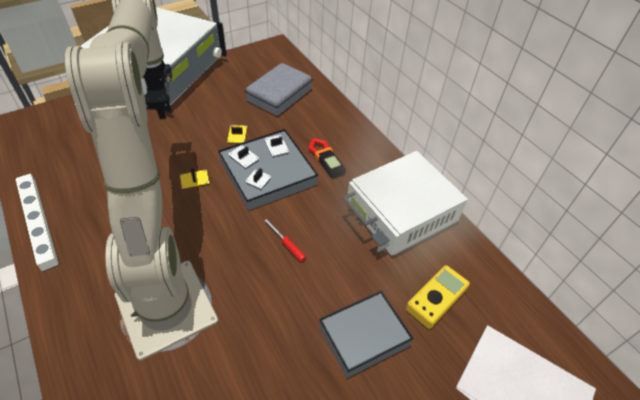

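View pics/wrist0.png

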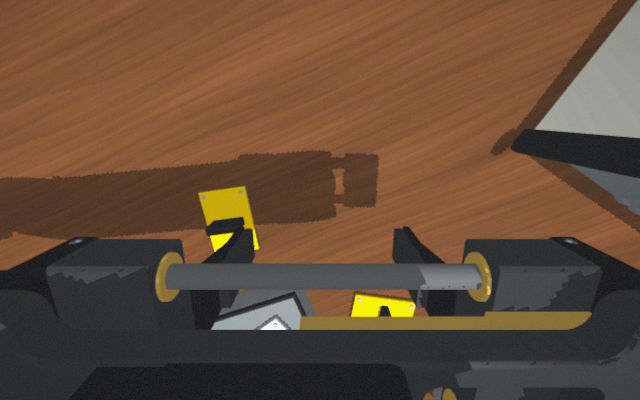

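```bash
cat > h.py <<'E'
import numpy as np, cv2
from scipy.spatial.transform import Rotation as R
from bench import r
def ray(info,u,v):
    d=np.array([(u-info['cx'])/info['fx'],-(v-info['cy'])/info['fy'],-1])
    return np.array(info['origin']),R.from_quat(info['attitude']).apply(d)
def at(info,u,v,z):
    o,d=ray(info,u,v); return (o+d*(z-o[2])/d[2])[:2].round(4)
def px(info,p):
    q=R.from_quat(info['attitude']).inv().apply(np.array(p)-info['origin'])
    return np.array([info['cx']+info['fx']*q[0]/-q[2],info['cy']-info['fy']*q[1]/-q[2]])
def tool(s=None):
    s=s or r.read_state(); return s['ee_pos'],R.from_quat(s['eef_rot'])
def to(x,y,z,yaw):
    """shift in tool axes (cm) and turn (deg) to bring TCP to xyz with tool y axis at world angle yaw(deg), mod 180"""
    p,q=tool(); d=q.inv().apply(np.array([x,y,z])-p)*100
    ty=q.apply([0,1,0]); cur=np.degrees(np.arctan2(ty[1],ty[0]))
    t=-(yaw-cur); t=(t+90)%180-90
    tilt=q.apply([0,0,1])
    print('tcp',p.round(4),'yaw_y',round(cur,1),'tz',tilt.round(3),'shift(cm, present axes)',d.round(2),'turn',round(t,1),'j7',r.read_state()['joint_positions'][6].round(2))
E
python3 - <<'E'
import cv2,numpy as np
a=cv2.imread('pics/scene0.png');b=cv2.imread('pics/side0.png')
A=cv2.resize(a[175:325,175:315],None,fx=2.8,fy=2.8,interpolation=2)
B=cv2.resize(b[140:260,335:475],None,fx=2.8,fy=2.8,interpolation=2)
C=np.zeros((590,792,3),np.uint8);C[:A.shape[0],:392]=A;C[:B.shape[0],400:792]=B
cv2.imwrite('pics/c1.png',C)
A=cv2.resize(a[175:275,340:460],None,fx=5,fy=5,interpolation=2)
cv2.imwrite('pics/c2.png',A)
E
```

```text
(no output)
```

View pics/c1.png

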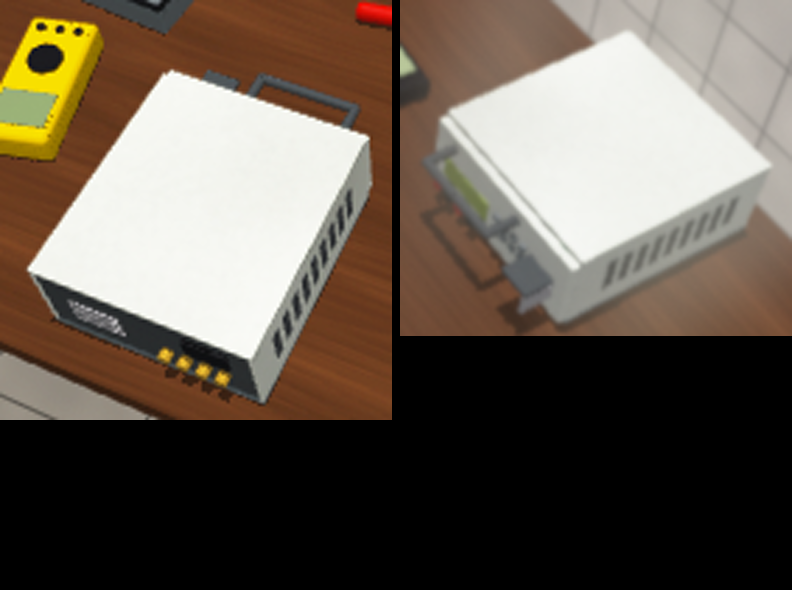

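View pics/c2.png

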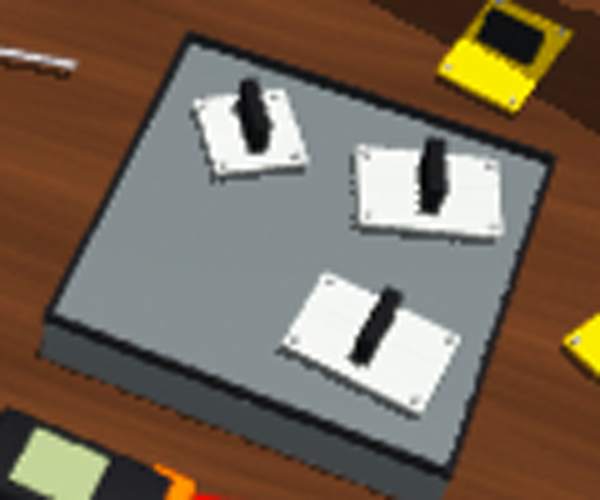

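```bash
python3 - <<'E'
from h import *
I={n:r.camera_info(n) for n in("scene","side")}
print('rack FR FL RR RL')
A=np.array([at(I['scene'],175+u/2.8,175+v/2.8,.12) for u,v in[(168,71),(370,138),(30,269),(252,359)]]);print(A)
B=np.array([at(I['side'],335+(u-400)/2.8,140+v/2.8,.12) for u,v in[(578,268),(441,117),(769,165),(628,31)]]);print(B)
for M in(A,B):
    x=M[2:].mean(0)-M[:2].mean(0);y=M[1]-M[0]+M[3]-M[2]
    print(np.degrees(np.arctan2(x[1],x[0])),np.degrees(np.arctan2(y[1],y[0]))-90,np.linalg.norm(x),np.linalg.norm(y)/2,M.mean(0))
print('covers')
for q in([(198,97),(285,88),(307,162),(218,174)],[(357,146),(500,155),(498,236),(358,222)],[(326,272),(459,338),(419,412),(285,347)]):
    M=np.array([at(I['scene'],340+u/5,175+v/5,.058) for u,v in q]);c=M.mean(0)
    a=(M[1]+M[2]-M[0]-M[3])/2;b=(M[2]+M[3]-M[0]-M[1])/2
    print(c,a.round(3),np.linalg.norm(a),np.degrees(np.arctan2(*a[::-1])),np.linalg.norm(b),np.degrees(np.arctan2(*b[::-1])))
print('ctray',[at(I['scene'],340+u/5,175+v/5,.053) for u,v in[(190,35),(553,157),(448,470),(45,318)]])
print('btray',[at(I['scene'],u,v,.055) for u,v in[(228,133),(261,147),(234,182),(198,166)]],[at(I['side'],u,v,.055) for u,v in[(320,322),(382,292),(411,336),(350,368)]])
print('mm',[at(I['scene'],u,v,.04) for u,v in[(178,182),(212,186),(200,228),(168,224)]])
E
```

```text
rack FR FL RR RL
[[ 0.677  -0.172 ]
 [ 0.6727  0.0803]
 [ 0.9491 -0.1688]
 [ 0.9473  0.0809]]
[[ 0.6735 -0.186 ]
 [ 0.6664  0.0648]
 [ 0.9496 -0.1772]
 [ 0.9475  0.0724]]
0.39824484344503747 0.6961893513450548 0.27335660317614435 0.251018530192494 [ 0.811525 -0.0449  ]
1.6858930131161014 1.0532809577284752 0.2787206486789236 0.2502422825982852 [ 0.80925 -0.0565 ]
covers
[0.435875 0.28445 ] [-0.032  0.053] 0.06202267730435375 121.11426355638037 0.06614992441416694 28.831664447879614
[0.4392   0.407475] [-0.027  0.09 ] 0.09358975638391204 106.89568278614283 0.0661428189601865 12.796586952648772
[0.5704 0.402 ] [0.015 0.089] 0.09073180258321771 80.54805934277819 0.06438136376312646 -8.935613842581722
ctray [array([0.3656, 0.2186]), array([0.3755, 0.48  ]), array([0.6382, 0.467 ]), array([0.6304, 0.2053])]
btray [array([ 0.3506, -0.4128]), array([ 0.3705, -0.2528]), array([ 0.566, -0.256]), array([ 0.5495, -0.4195])] [array([ 0.3489, -0.28  ]), array([ 0.5498, -0.2888]), array([ 0.5393, -0.4344]), array([ 0.3502, -0.4253])]
mm [array([ 0.6341, -0.4524]), array([ 0.6028, -0.3283]), array([ 0.773 , -0.2644]), array([ 0.8004, -0.3715])]
```

```bash
python3 - <<'E'
from h import *
i=r.camera_info('wrist');p,q=tool()
print(q.inv().apply(i['origin']-p).round(4),q.inv().apply(R.from_quat(i['attitude']).apply([0,0,-1])).round(3),q.inv().apply(R.from_quat(i['attitude']).apply([1,0,0])).round(3))
print(px(i,p),px(i,p+q.apply([0,0,-.019])))
for u,v in((320,0),(320,200),(320,320)):print(u,v,q.inv().apply(np.r_[at(i,u,v,.12),.12]-p).round(3))
to(.56,-.05,.25,0);to(.635,-.05,.25,0)
E
```

```text
[ 0.0781  0.0016 -0.1614] [-0.287 -0.001  0.958] [-0.001  1.     0.001]
[320.75736852 242.05270856] [320.47894544 257.06530831]
320 0 [ 0.163 -0.001  0.102]
320 200 [-0.005 -0.002  0.102]
320 320 [-0.144 -0.002  0.102]
tcp [0.2414 0.5762 0.222 ] yaw_y 67.3 tz [-0.    -0.001 -1.   ] shift(cm, present axes) [-53.58 -45.45  -2.76] turn 67.3 j7 -0.09
tcp [0.2414 0.5762 0.222 ] yaw_y 67.3 tz [-0.    -0.001 -1.   ] shift(cm, present axes) [-60.5  -42.55  -2.76] turn 67.3 j7 -0.09
```

Emit:
{"fn": "arm_command", "kwargs": {"moves": [-2.47,-2.02,-0.12,0,-2.47,-2.02,-0.12,0,-2.47,-2.02,-0.12,0,-2.47,-2.02,-0.12,0,-2.47,-2.02,-0.12,0,-2.47,-2.02,-0.12,0,-2.47,-2.02,-0.12,0,-2.47,-2.02,-0.12,0,-2.47,-2.02,-0.12,0,-2.47,-2.02,-0.12,0,-2.47,-2.02,-0.12,0,-2.47,-2.02,-0.12,0]}}

```text
time: 1.15
ee_pos: [0.4216, 0.2368, 0.2369]
eef_rot: [0.197, 0.98, 0.0, -0.0]
ft_force: [-0.4, 0.5, -0.2]
width: 0.087
grip_force: 0.0
```

Emit:
{"fn": "arm_command", "kwargs": {"moves": [-2.47,-2.02,-0.12,0,-2.47,-2.02,-0.12,0,-2.47,-2.02,-0.12,0,-2.47,-2.02,-0.12,0,-2.47,-2.02,-0.12,0,-2.47,-2.02,-0.12,0,-2.47,-2.02,-0.12,0,-2.47,-2.02,-0.12,0,-2.47,-2.02,-0.12,0,-2.47,-2.02,-0.12,0,-2.47,-2.02,-0.12,0,-2.47,-2.02,-0.12,0]}}

```text
time: 2.15
ee_pos: [0.6013, -0.1011, 0.2512]
eef_rot: [0.197, 0.98, 0.0, -0.0]
ft_force: [0.6, 0.7, -0.4]
width: 0.087
grip_force: 0.0
```

Emit:
{"fn": "arm_command", "kwargs": {"moves": [0,0,0,5.6,0,0,0,5.6,0,0,0,5.6,0,0,0,5.6,0,0,0,5.6,0,0,0,5.6,0,0,0,5.6,0,0,0,5.6,0,0,0,5.6,0,0,0,5.6,0,0,0,5.7,0,0,0,5.6], "fingers": 36}}

```text
time: 3.15
ee_pos: [0.6008, -0.0997, 0.2511]
eef_rot: [0.709, 0.705, -0.0, -0.0]
ft_force: [0.7, -0.0, 0.5]
width: 0.0317
grip_force: 0.0
```

```bash
python3 - <<'E'
from h import *
to(.635,-.05,.2,0); np.save('w1.npy',{'i':r.camera_info('wrist')},allow_pickle=True)
cv2.imwrite('pics/w1.png',r.camera('wrist')[:,:,::-1])
E
```

```text
tcp [ 0.6008 -0.0997  0.2511] yaw_y -0.3 tz [-0.001  0.    -1.   ] shift(cm, present axes) [4.99 3.4  5.1 ] turn -0.3 j7 0.25
```

View pics/w1.png

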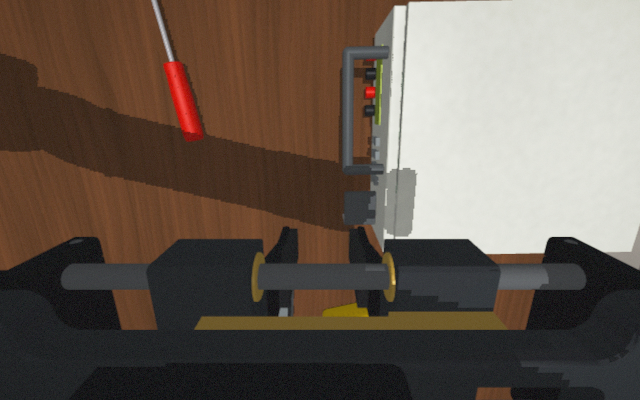

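```bash
python3 - <<'E'
from h import *
i=np.load('w1.npy',allow_pickle=True).item()['i']
for n,u,v,z in(('bartop',349,50,.095),('barbot',348,168,.095),('key',360,207,.074),('roofA',407,5,.12),('roofB',402,245,.12),('rackR front',385,249,.12)):print(n,at(i,u,v,z))
c=(at(i,348.5,50,.095)+at(i,348,168,.095))/2;print(c)
to(c[0],c[1],.076,0.5)
E
```

```text
bartop [0.629  0.0392]
barbot [ 0.6303 -0.0816]
key [ 0.6481 -0.1355]
roofA [0.678  0.0706]
roofB [ 0.6908 -0.1655]
rackR front [ 0.6719 -0.1703]
[ 0.6294 -0.0212]
tcp [ 0.6008 -0.0995  0.251 ] yaw_y -0.7 tz [-0.001  0.    -1.   ] shift(cm, present axes) [ 7.87  2.77 17.5 ] turn -1.2 j7 0.25
```

Emit:
{"fn": "arm_command", "kwargs": {"moves": [1.6,0.56,0,-0.5,1.6,0.56,0,-0.5,1.6,0.56,0,0,1.6,0.56,0,0,1.5,0.56,0,0,0,0,2.5,0,0,0,2.5,0,0,0,2.5,0,0,0,2.5,0,0,0,2.5,0,0,0,2.5,0,0,0,2.5,0]}}

```text
time: 4.2
ee_pos: [0.6282, -0.0191, 0.0749]
eef_rot: [0.7, 0.714, 0.0, -0.0]
ft_force: [-0.5, -0.2, 0.3]
width: 0.0311
grip_force: 0.0
```

Emit:
{"fn": "arm_command", "kwargs": {"moves": [0,0,0,0,0,0,0,0,0,0,0,0,0,0,0,0,0,0,0,0,0,0,0,0], "fingers": 0, "squeeze": 25}}

```text
time: 4.7
ee_pos: [0.6274, -0.0202, 0.078]
eef_rot: [0.701, 0.713, 0.0, -0.001]
ft_force: [-8.2, 0.9, 6.2]
width: 0.0111
grip_force: 25.0
```

Emit:
{"fn": "arm_command", "kwargs": {"moves": [0,-0.7,0,0,0,-1.5,0,0,0,-1.5,0,0,0,-1.5,0,0,0,-1.5,0,0,0,-1.5,0,0,0,-1.5,0,0,0,-1.5,0,0,0,-1.5,0,0,0,-1.5,0,0,0,-1.2,0,0,0,-0.8,0,0]}}

```text
time: 5.7
ee_pos: [0.4677, -0.0223, 0.078]
eef_rot: [0.701, 0.713, 0.003, 0.002]
ft_force: [15.1, 1.9, -11.2]
width: 0.0109
grip_force: 25.0
```

Emit:
{"fn": "arm_command", "kwargs": {"moves": [0,-0.4,0,0,0,-0.4,0,0,0,-0.4,0,0,0,-0.4,0,0,0,-0.3,0,0,0,0,0,0,0,0,0,0]}}

```text
time: 6.28
ee_pos: [0.4482, -0.0226, 0.0778]
eef_rot: [0.701, 0.713, 0.002, 0.0]
ft_force: [-1.4, 4.7, 10.1]
width: 0.0109
grip_force: 25.0
```

Emit:
{"fn": "arm_command", "kwargs": {"moves": [0,-0.3,0,0,0,-0.2,0,0,0,0,0,0,0,0,0,0]}}

```text
time: 6.62
ee_pos: [0.4434, -0.0227, 0.0778]
eef_rot: [0.701, 0.713, 0.002, 0.0]
ft_force: [-0.3, 4.8, 9.0]
width: 0.011
grip_force: 25.0
```

Emit:
{"fn": "arm_command", "kwargs": {"moves": [0,0.4,0,0,0,0.4,0,0,0,0.4,0,0,0,0,0,0,0,0,0,0]}}

```text
time: 7.03
ee_pos: [0.4492, -0.0231, 0.0765]
eef_rot: [0.701, 0.713, -0.003, -0.005]
ft_force: [-30.1, 2.2, 34.7]
width: 0.0107
grip_force: 25.0
```

Emit:
{"fn": "arm_command", "kwargs": {"moves": [0,-0.7,0,0,0,0,0,0,0,0,0,0,0,0,0,0], "fingers": 36}}

```text
time: 7.37
ee_pos: [0.4475, -0.0236, 0.0766]
eef_rot: [0.701, 0.713, 0.0, 0.0]
ft_force: [-0.4, -0.7, -0.4]
width: 0.0281
grip_force: 0.0
```

Emit:
{"fn": "arm_command", "kwargs": {"moves": [0,0,-1,0,0,0,-2.5,0,0,0,-2.5,0,0,0,-2.5,0,0,0,-2.5,0,-1.5,1.5,-2,0,-1.5,2,-2,0,-1.5,2,-2,0,-1.5,2,0,0,-1.5,2,0,0,-1.5,2,0,0,-1,1.5,0,0], "fingers": 60}}

```text
time: 8.37
ee_pos: [0.5801, -0.1226, 0.2469]
eef_rot: [0.701, 0.713, -0.0, 0.001]
ft_force: [0.0, -0.8, 0.2]
width: 0.0525
grip_force: 0.0
```

Emit:
{"fn": "arm_command", "kwargs": {"moves": [0,0,0,0,0,0,0,0]}}

```text
time: 8.53
ee_pos: [0.5788, -0.1221, 0.2464]
eef_rot: [0.702, 0.713, -0.001, 0.0]
ft_force: [-0.2, 0.5, 0.4]
width: 0.0523
grip_force: 0.0
```

```bash
python3 - <<'E'
from h import *
to(.5,-.05,.2,0.6); np.save('w2.npy',{'i':r.camera_info('wrist')},allow_pickle=True)
cv2.imwrite('pics/w2.png',r.camera('wrist')[:,:,::-1])
E
```

```text
tcp [ 0.5788 -0.1221  0.2464] yaw_y 0.9 tz [-0.001 -0.001 -1.   ] shift(cm, present axes) [ 7.34 -7.76  4.64] turn 0.3 j7 0.32
```

View pics/w2.png

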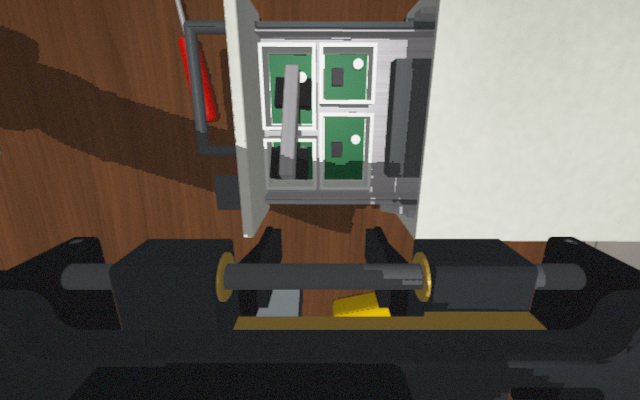

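```bash
python3 - <<'E'
import cv2
a=cv2.imread('pics/w2.png')[20:210,225:425]
cv2.imwrite('pics/w2c.png',cv2.resize(a,None,fx=3.15,fy=3.15,interpolation=2)[:598])
E
```

```text
(no output)
```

View pics/w2c.png

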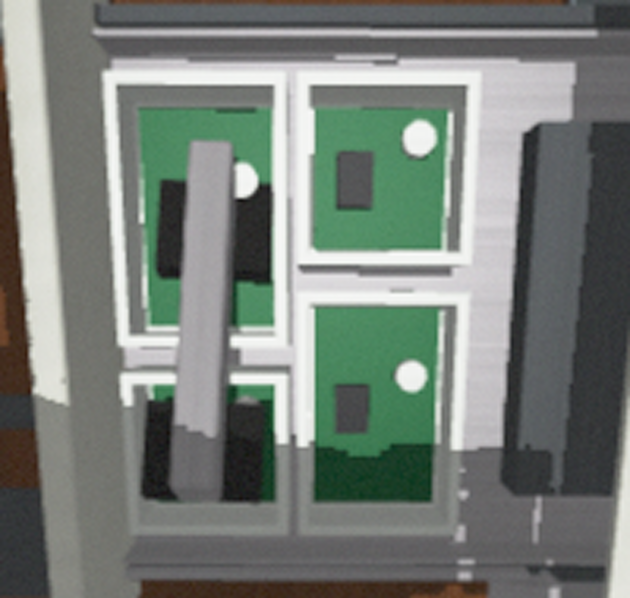

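```bash
python3 - <<'E'
from h import *
i=np.load('w2.npy',allow_pickle=True).item()['i']
B={'wide_a':[(105,72),(290,72),(288,347),(120,347)],'slim_b':[(298,72),(480,72),(470,264),(298,264)],'wide_b':[(297,292),(470,292),(458,534),(297,534)],'slim_a':[(121,373),(289,373),(288,534),(132,535)]}
for n,q in B.items():
    M=np.array([at(i,225+u/3.15,20+v/3.15,.06) for u,v in q])
    print(n,M.mean(0).round(4),M.tolist())
for z in(.084,.078):
    M=np.array([at(i,225+u/3.15,20+v/3.15,z) for u,v in[(190,142),(233,142),(222,498),(172,494)]]);print(z,M.mean(0),M.tolist())
E
```

```text
wide_a [ 0.5391 -0.018 ] [[0.5066, 0.0283], [0.5711, 0.0292], [0.5711, -0.0644], [0.5075, -0.0653]]
slim_b [ 0.606  -0.0021] [[0.5739, 0.0293], [0.6374, 0.0302], [0.6381, -0.0335], [0.5746, -0.0344]]
wide_b [ 0.6071 -0.0906] [[0.5743, -0.0443], [0.6388, -0.0434], [0.6401, -0.1369], [0.5753, -0.1378]]
slim_a [ 0.5399 -0.1066] [[0.5074, -0.075], [0.5716, -0.0741], [0.5717, -0.1379], [0.5089, -0.1392]]
0.084 [ 0.542125 -0.057025] [[0.5387, 0.003], [0.5529, 0.0032], [0.5477, -0.1178], [0.5292, -0.1165]]
0.078 [ 0.541425 -0.057325] [[0.5379, 0.0038], [0.5524, 0.004], [0.5471, -0.1192], [0.5283, -0.1179]]
```

```bash
python3 - <<'E'
from h import *
to(.5415,-.0575,.064,-3)
E
```

```text
tcp [ 0.5785 -0.1215  0.2465] yaw_y 0.9 tz [-0.001 -0.001 -1.   ] shift(cm, present axes) [ 6.47 -3.58 18.25] turn 3.9 j7 0.32
```

Emit:
{"fn": "arm_command", "kwargs": {"moves": [1.62,-0.9,0,0,1.62,-0.9,0,0,1.62,-0.9,0,0,1.62,-0.9,0,0,0,0,2.5,3.9,0,0,2.5,0,0,0,2.5,0,0,0,2.5,0,0,0,2.5,0,0,0,2.5,0,0,0,2,0,0,0,1.2,0], "fingers": 36}}

```text
time: 9.58
ee_pos: [0.5402, -0.056, 0.0628]
eef_rot: [0.725, 0.689, -0.0, -0.001]
ft_force: [0.2, 0.2, -0.2]
width: 0.0313
grip_force: 0.0
```

Emit:
{"fn": "arm_command", "kwargs": {"moves": [0,0,0,0,0,0,0,0,0,0,0,0,0,0,0,0,0,0,0,0,0,0,0,0], "fingers": 0, "squeeze": 40}}

```text
time: 10.08
ee_pos: [0.5422, -0.0566, 0.0654]
eef_rot: [0.725, 0.689, 0.001, 0.0]
ft_force: [-3.6, 2.3, 5.4]
width: 0.0157
grip_force: 39.9
```

Emit:
{"fn": "arm_command", "kwargs": {"moves": [0,0,-0.5,0,0,0,-1,0,0,0,-1.5,0,0,0,-2,0,0,0,-2.5,0,0,0,-2.5,0,0,0,-2.5,0,0,0,-1.5,0]}}

```text
time: 10.75
ee_pos: [0.5424, -0.0579, 0.2078]
eef_rot: [0.725, 0.688, 0.001, 0.001]
ft_force: [0.3, -0.1, -3.2]
width: 0.0159
grip_force: 39.8
```

```bash
python3 - <<'E'
from h import *
to(.46,-.338,.14,0);print(r.read_state()['width'])
E
```

```text
tcp [ 0.5424 -0.0579  0.2078] yaw_y -3.0 tz [ 0.003  0.    -1.   ] shift(cm, present axes) [-28.41  -6.78   6.74] turn -3.0 j7 0.1
0.015880084079162214
```

Emit:
{"fn": "arm_command", "kwargs": {"moves": [-2.3,-0.55,0,0,-2.3,-0.55,0,0,-2.3,-0.55,0,0,-2.3,-0.55,0,0,-2.3,-0.55,0,0,-2.3,-0.55,0,0,-2.3,-0.55,0,0,-2.3,-0.55,0,0,-2.3,-0.55,0,0,-2.3,-0.55,0,0,-2.3,-0.55,0,0,-2.3,-0.55,0,0]}}

```text
time: 11.75
ee_pos: [0.4609, -0.3307, 0.2051]
eef_rot: [0.725, 0.689, 0.0, 0.0]
ft_force: [0.7, 0.3, -3.8]
width: 0.0153
grip_force: 39.8
```

Emit:
{"fn": "arm_command", "kwargs": {"moves": [0,0,0,-7,0,0,0,-7,0,0,0,-7,0,0,0,-7,0,0,0,-7,0,0,0,-7,0,0,0,-7,0,0,0,-7,0,0,0,-7,0,0,0,-7,0,0,0,-7,0,0,0,-7]}}

```text
time: 12.75
ee_pos: [0.4613, -0.3298, 0.2051]
eef_rot: [0.075, 0.997, -0.0, 0.0]
ft_force: [0.8, -0.1, -3.6]
width: 0.0155
grip_force: 39.8
```

```bash
python3 - <<'E'
from h import *
to(.459,-.338,.07,88);print(r.read_state()['width'])
np.save('w3.npy',{'i':r.camera_info('wrist')},allow_pickle=True)
a=np.vstack([r.camera('wrist')[:300,:,::-1][::1],r.camera('side')[230:400,:,::-1]])
cv2.imwrite('pics/w3.png',a)
E
```

```text
tcp [ 0.4613 -0.3298  0.2051] yaw_y 81.4 tz [ 0.    -0.001 -1.   ] shift(cm, present axes) [ 0.11 -0.84 13.51] turn -6.6 j7 2.1
0.015519378218948993
```

View pics/w3.png

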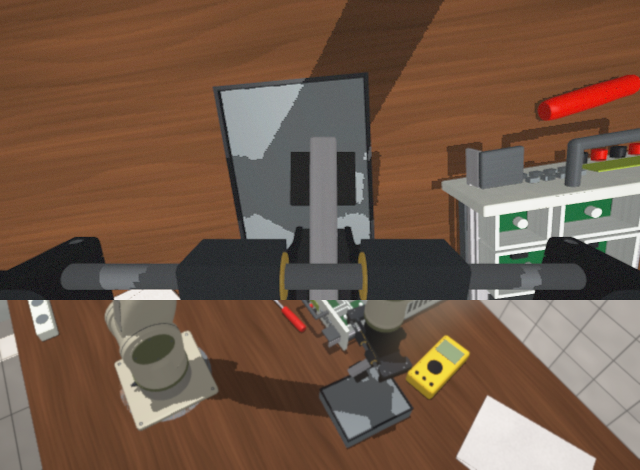

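```bash
python3 - <<'E'
from h import *
i=np.load('w3.npy',allow_pickle=True).item()['i']
for u,v in((215,88),(366,75),(373,235),(244,235)):print(at(i,u,v,.055))
E
```

```text
[ 0.3454 -0.4233]
[ 0.3565 -0.2687]
[ 0.5334 -0.2796]
[ 0.5103 -0.4316]
```

Emit:
{"fn": "arm_command", "kwargs": {"moves": [0.3,-1,0,0,0,-1.1,0,0,0,0,2,-5,0,0,2.5,0,0,0,2.5,0,0,0,2.5,0,0,0,2,0,0,0,1.5,0,0,0,0.6,0,0,0,0,0]}}

```text
time: 13.68
ee_pos: [0.4576, -0.3516, 0.0691]
eef_rot: [0.036, 0.999, -0.001, 0.002]
ft_force: [2.3, 0.5, 0.4]
width: 0.0159
grip_force: 40.0
```

Emit:
{"fn": "arm_command", "kwargs": {"moves": [0,0,0.2,0,0,0,0.2,0,0,0,0.2,0,0,0,0,0]}}

```text
time: 14.02
ee_pos: [0.4582, -0.3517, 0.0644]
eef_rot: [0.035, 0.999, -0.002, 0.003]
ft_force: [7.5, 0.3, 7.1]
width: 0.0152
grip_force: 40.0
```

Emit:
{"fn": "arm_command", "kwargs": {"moves": [0,0,0.2,0,0,0,0,0]}}

```text
time: 14.18
ee_pos: [0.4581, -0.3517, 0.0624]
eef_rot: [0.035, 0.999, -0.002, 0.003]
ft_force: [7.6, -0.8, 7.3]
width: 0.0156
grip_force: 40.0
```

Emit:
{"fn": "arm_command", "kwargs": {"moves": [0,0,0,0,0,0,0,0,0,0,0,0,0,0,-0.5,0,0,0,-2,0,0,0,-2.5,0,0,0,-2.5,0,0,0,-2.5,0,0,0,-2.5,0,0,0,-2,0], "fingers": 40}}

```text
time: 15.02
ee_pos: [0.455, -0.3501, 0.2075]
eef_rot: [0.035, 0.999, -0.0, 0.0]
ft_force: [0.1, -0.6, -0.1]
width: 0.035
grip_force: 0.0
```

```bash
python3 - <<'E'
from h import *
to(.56,.3,.24,85)
i=r.camera_info('side');im=r.camera('side')
cv2.imwrite('pics/side1.png',im[:,:,::-1])
i=r.camera_info('scene');im=r.camera('scene');cv2.imwrite('pics/scene1.png',im[:,:,::-1])
a=cv2.imread('pics/scene0.png').astype(int);b=im[:,:,::-1].astype(int)
d=(abs(a-b).sum(2)>60)[175:275,340:460];print(d.sum())
E
```

```text
tcp [ 0.455  -0.3501  0.2075] yaw_y 86.0 tz [ 0.001 -0.    -1.   ] shift(cm, present axes) [-5.93 65.59 -3.27] turn 1.0 j7 2.22
476
```

Emit:
{"fn": "arm_command", "kwargs": {"moves": [-0.4,2.9,-0.22,0,-0.4,2.9,-0.22,0,-0.4,2.9,-0.22,0,-0.4,2.9,-0.22,0,-0.4,2.9,-0.22,0,-0.4,2.9,-0.22,0,-0.4,2.9,-0.22,0,-0.4,2.9,-0.22,0,-0.4,2.9,-0.22,0,-0.4,2.9,-0.22,0,-0.4,2.9,-0.22,0,-0.4,2.9,-0.22,0]}}

```text
time: 16.12
ee_pos: [0.5267, -0.0046, 0.2313]
eef_rot: [0.035, 0.999, -0.0, -0.001]
ft_force: [-0.1, 0.9, -0.2]
width: 0.035
grip_force: 0.0
```

Emit:
{"fn": "arm_command", "kwargs": {"moves": [-0.4,2.9,-0.22,0,-0.4,2.9,-0.22,0,-0.4,2.9,-0.22,0,-0.4,2.9,-0.22,0,-0.4,2.9,-0.22,0,-0.4,2.9,-0.22,0,-0.4,2.9,-0.22,0,-0.4,2.9,-0.22,0,-0.4,2.9,-0.22,0,-0.4,2.9,-0.22,0,-0.4,2.9,-0.22,0,-0.4,2.9,-0.22,0]}}

```text
time: 17.12
ee_pos: [0.5988, 0.339, 0.2574]
eef_rot: [0.035, 0.999, -0.0, -0.001]
ft_force: [1.2, 0.2, 0.4]
width: 0.0348
grip_force: 0.0
```

Emit:
{"fn": "arm_command", "kwargs": {"moves": [0,0,0,0,0,0,0,0]}}

```text
time: 17.28
ee_pos: [0.5982, 0.3396, 0.2565]
eef_rot: [0.033, 0.999, -0.001, -0.001]
ft_force: [-0.1, -0.2, -0.6]
width: 0.0348
grip_force: 0.0
```

```bash
python3 - <<'E'
from h import *
to(.57,.4,.2,80.5)
np.save('w4.npy',{'i':r.camera_info('wrist')},allow_pickle=True)
a=r.camera('wrist')[:,:,::-1];cv2.imwrite('pics/w4.png',a)
b=cv2.imread('pics/scene1.png')[120:280,160:460]
# compose: wrist crop top, scene1 below
t=cv2.resize(a[:265,120:520],None,fx=2,fy=2,interpolation=2)
cv2.imwrite('pics/w4c.png',t)
E
```

```text
tcp [0.5982 0.3396 0.2565] yaw_y 86.2 tz [-0.002 -0.001 -1.   ] shift(cm, present axes) [3.21 5.85 5.65] turn 5.7 j7 1.0
```

View pics/w4c.png

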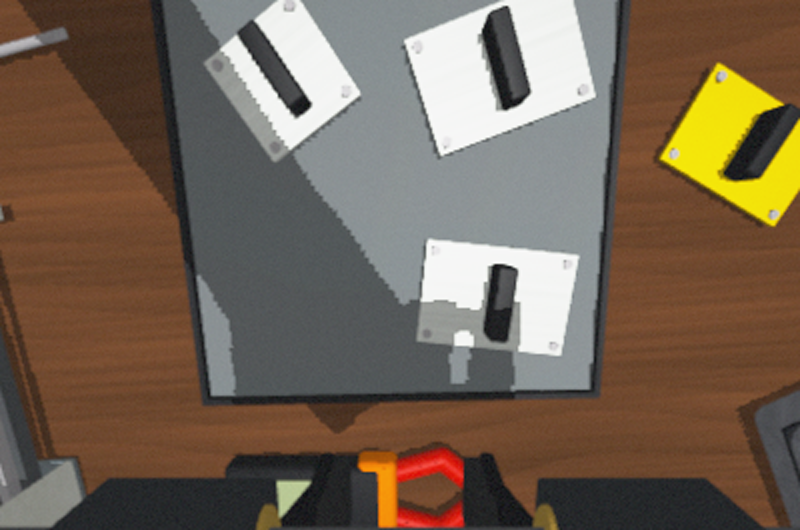

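```bash
cat > cov.py <<'E'
from h import *
def pose(i,q,z=.058):
    """q: corners TL,TR,BR,BL (px); wide edges TL-TR; returns centre, yaw of cover y"""
    M=[at(i,*c,z) for c in q]; M=np.array(M)
    c=(M[0]+M[2])/2; e=M[2]-M[3]; 
    return c.round(4),round(np.degrees(np.arctan2(e[1],e[0])),1),np.linalg.norm(e).round(4),np.linalg.norm(M[3]-M[0]).round(4)
E
python3 - <<'E'
from cov import *
i=np.load('w4.npy',allow_pickle=True).item()['i']
f=lambda q:[(120+u/2,v/2) for u,v in q]
print(pose(i,f([(427,239),(578,256),(562,356),(417,341)])))
print(pose(i,f([(404,40),(572,-12),(595,97),(440,156)])))
print(pose(i,f([(205,62),(291,-3),(360,95),(279,161)])))
to(.5715,.402,.0615,80.5)
E
```

```text
(array([0.5705, 0.3992]), np.float64(80.2), np.float64(0.0945), np.float64(0.0637))
(array([0.4412, 0.4045]), np.float64(105.7), np.float64(0.0935), np.float64(0.0636))
(array([0.4378, 0.2812]), np.float64(122.0), np.float64(0.0599), np.float64(0.0646))
tcp [0.5987 0.3378 0.257 ] yaw_y 86.1 tz [-0.001 -0.002 -1.   ] shift(cm, present axes) [ 3.14  6.25 19.54] turn 5.6 j7 1.0
```

Emit:
{"fn": "arm_command", "kwargs": {"moves": [0.8,1.5,0,2.9,0.8,1.5,0,3,0.8,1.5,0,0,0.8,1.46,0,0,0,0,2.5,0,0,0,2.5,0,0,0,3,0,0,0,3,0,0,0,3,0,0,0,2.8,0,0,0,2,0,0,0,0.5,0]}}

```text
time: 18.33
ee_pos: [0.573, 0.4001, 0.0608]
eef_rot: [0.085, 0.996, -0.002, -0.002]
ft_force: [-1.0, 0.6, 0.3]
width: 0.035
grip_force: 0.0
```

Emit:
{"fn": "arm_command", "kwargs": {"moves": [0,0,0,0]}}

```text
time: 18.42
ee_pos: [0.5742, 0.4008, 0.0636]
eef_rot: [0.085, 0.996, -0.001, -0.001]
ft_force: [-0.2, 0.5, 0.2]
width: 0.0348
grip_force: 0.0
```

```bash
python3 - <<'E'
from h import *
to(.5705,.3992,.061,80.2);print(r.read_state()['ft_force'])
E
```

```text
tcp [0.5742 0.4008 0.0636] yaw_y 80.2 tz [-0.002 -0.002 -1.   ] shift(cm, present axes) [ 0.34 -0.22  0.26] turn 0.0 j7 0.82
[-0.20953416  0.54129053  0.21794493]
```

Emit:
{"fn": "arm_command", "kwargs": {"moves": [0.35,-0.2,0.15,0,0,0,0,0]}}

```text
time: 18.58
ee_pos: [0.5716, 0.4005, 0.0654]
eef_rot: [0.085, 0.996, 0.001, 0.001]
ft_force: [-0.1, -0.3, -0.3]
width: 0.0347
grip_force: 0.0
```

Emit:
{"fn": "arm_command", "kwargs": {"moves": [0,0,0,0,0,0,0,0,0,0,0,0,0,0,0,0,0,0,0,0], "fingers": 0, "squeeze": 40}}

```text
time: 19.0
ee_pos: [0.5715, 0.3995, 0.0641]
eef_rot: [0.086, 0.996, -0.0, 0.0]
ft_force: [-1.1, -2.8, 3.4]
width: 0.0118
grip_force: 40.0
```

Emit:
{"fn": "arm_command", "kwargs": {"moves": [0,0,-0.5,0,0,0,-1,0,0,0,-2,0,0,0,-2.5,0,0,0,-2.5,0,0,0,-2.5,0,0,0,-1.5,0,0,0,0,0,0,0,0,0]}}

```text
time: 19.75
ee_pos: [0.5715, 0.4003, 0.1894]
eef_rot: [0.086, 0.996, 0.001, 0.001]
ft_force: [-0.8, -0.9, -2.6]
width: 0.0118
grip_force: 40.0
```

```bash
python3 - <<'E'
from h import *
to(.607,-.0906,.18,90.8);print(r.read_state()['width'])
np.save('w5.npy',{'i':r.camera_info('wrist'),'t':(r.read_state()['ee_pos'],r.read_state()['eef_rot'])},allow_pickle=True)
a=r.camera('wrist')[:,:,::-1];cv2.imwrite('pics/w5.png',a)
g=a.min(2); 
m=(g>190).astype(np.uint8); n,l,s,c=cv2.connectedComponentsWithStats(m)
for k in range(1,n):
    if s[k,4]>300: print(s[k],c[k].round(1))
E
```

```text
tcp [0.5715 0.4003 0.1894] yaw_y 80.2 tz [ 0.001  0.001 -1.   ] shift(cm, present axes) [-11.88 -47.77   0.89] turn -10.6 j7 0.81
0.011791272502854618
[ 242    0  120  108 6519] [302.7  51.9]
[372 215  25  24 484] [385.1 226.5]
```

Emit:
{"fn": "arm_command", "kwargs": {"moves": [-0.7,-2.9,0,0,-0.7,-2.9,0,0,-0.7,-2.9,0,0,-0.7,-2.9,0,0,-0.7,-2.9,0,0,-0.7,-2.9,0,0,-0.7,-2.9,0,0,-0.7,-2.9,0,0,-0.7,-2.9,0,0,-0.7,-2.9,0,0,-0.7,-2.9,0,0,-0.7,-2.9,0,0]}}

```text
time: 20.8
ee_pos: [0.5935, 0.0413, 0.1869]
eef_rot: [0.086, 0.996, -0.0, -0.001]
ft_force: [0.9, 0.7, -1.6]
width: 0.0116
grip_force: 40.0
```

Emit:
{"fn": "arm_command", "kwargs": {"moves": [-0.8,-3,0,0,-0.8,-3,0,0,-0.8,-3,0,0,-0.8,-3,0,0,-0.3,-1,0,0,0,0,0,-5.3,0,0,0,-5.3,0,0,0,0,0,0,0,0]}}

```text
time: 21.55
ee_pos: [0.6063, -0.0909, 0.1874]
eef_rot: [-0.005, 1.0, 0.0, -0.001]
ft_force: [-0.7, 0.1, -2.8]
width: 0.0118
grip_force: 40.0
```

```bash
python3 - <<'E'
from h import *
to(.608,-.0906,.085,90.8);print(r.read_state()['width'])
np.save('w6.npy',{'i':r.camera_info('wrist'),'t':(r.read_state()['ee_pos'],r.read_state()['eef_rot'])},allow_pickle=True)
a=r.camera('wrist')[:,:,::-1];cv2.imwrite('pics/w6.png',a)
cv2.imwrite('pics/w6c.png',cv2.resize(a[100:300,190:450],None,fx=3,fy=3,interpolation=2))
E
```

```text
tcp [ 0.6063 -0.0909  0.1874] yaw_y 90.6 tz [-0.002  0.    -1.   ] shift(cm, present axes) [-0.19  0.02 10.24] turn -0.2 j7 1.77
0.01177667657511425
```

View pics/w6c.png

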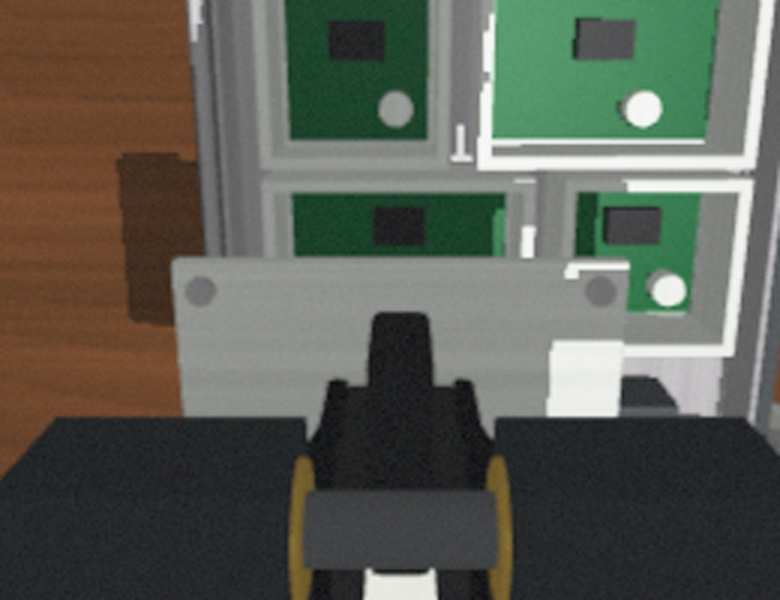

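```bash
cat > held.py <<'E'
from h import *
def held(f,q,zt=.006):
    """plate front corners L,R px -> plate centre offset from TCP in tool axes (mm), yaw rel"""
    d=np.load(f,allow_pickle=True).item();i=d['i'];p=np.array(d['t'][0]);q_=R.from_quat(d['t'][1])
    M=[q_.inv().apply(np.r_[at(i,u,v,p[2]-zt),p[2]-zt]-p)*1000 for u,v in q]
    print([m.round(1) for m in M],'centre x',(np.mean([m[0] for m in M])-32).round(1),'y',np.mean([m[1] for m in M]).round(1),'w',(M[1][1]-M[0][1]).round(1),'yaw',np.degrees((M[1][0]-M[0][0])/(M[1][1]-M[0][1])).round(2))
E
python3 - <<'E'
from held import *
g=lambda u,v:(190+u/3,100+v/3)
held('w6.npy',[g(173,258),g(629,258)])
held('w6.npy',[g(173,258),g(629,258)],.004)
i=np.load('w6.npy',allow_pickle=True).item()['i']
for n,u,v in(('wb L',262,180),('wb R',537,180),('sb L',565,180),('sb R',754,180),('sb BR',733,357),('sa R near',450,168),('sa L',262,170),('wa L',479,170),('wa R',758,168)):print(n,at(i,*g(u,v),.06))
E
```

```text
[array([ 34. , -44.8,   6. ]), array([33.9, 47.6,  6.1])] centre x 1.9 y 1.4 w 92.4 yaw -0.07
[array([ 34.5, -44.3,   4.1]), array([34.4, 47.2,  4.1])] centre x 2.4 y 1.4 w 91.4 yaw -0.06
wb L [ 0.5767 -0.1369]
wb R [ 0.5758 -0.0433]
sb L [ 0.5757 -0.0337]
sb R [0.575  0.0306]
sb BR [0.6394 0.0313]
sa R near [ 0.572 -0.073]
sa L [ 0.5733 -0.1368]
wa L [ 0.5726 -0.0631]
wa R [0.5709 0.0314]
```

Emit:
{"fn": "arm_command", "kwargs": {"moves": [-0.27,-0.03,1,0,0,0,2,0,0,0,2,0,0,0,2,0,0,0,1.5,0,0,0,1,0,0,0,0.5,0,0,0,0,0,0,0,0,0,0,0,0,0]}}

```text
time: 22.43
ee_pos: [0.6103, -0.0916, 0.0897]
eef_rot: [-0.007, 1.0, -0.0, 0.001]
ft_force: [0.1, -0.0, -1.6]
width: 0.0117
grip_force: 40.0
```

```bash
python3 - <<'E'
from h import *
to(.609,-.0912,.071,90.7);print(r.read_state()['width'])
E
```

```text
tcp [ 0.6103 -0.0916  0.0897] yaw_y 90.8 tz [ 0.002 -0.    -1.   ] shift(cm, present axes) [0.13 0.04 1.86] turn 0.1 j7 1.8
0.011670856276661137
```

Emit:
{"fn": "arm_command", "kwargs": {"moves": [0.08,0.02,0.5,0,0,0,0.4,0,0,0,0.3,0,0,0,0.3,0,0,0,0,0,0,0,0,0]}}

```text
time: 22.93
ee_pos: [0.6086, -0.0913, 0.0734]
eef_rot: [-0.007, 1.0, 0.0, -0.0]
ft_force: [-1.4, 0.3, -1.8]
width: 0.0119
grip_force: 40.0
```

Plug has entered; press to seat, then release.

Emit:
{"fn": "arm_command", "kwargs": {"moves": [0,0,0.2,0,0,0,0.2,0,0,0,0.1,0,0,0,0,0,0,0,0,0]}}

```text
time: 23.35
ee_pos: [0.6096, -0.0914, 0.071]
eef_rot: [-0.007, 1.0, 0.0, 0.001]
ft_force: [-7.2, 1.2, 17.6]
width: 0.012
grip_force: 40.0
```

Emit:
{"fn": "arm_command", "kwargs": {"moves": [0.1,0,-0.1,0,0,0,0,0]}}

```text
time: 23.52
ee_pos: [0.6088, -0.0914, 0.071]
eef_rot: [-0.007, 1.0, 0.0, 0.001]
ft_force: [-0.7, 1.2, 8.6]
width: 0.0118
grip_force: 40.0
```

Emit:
{"fn": "arm_command", "kwargs": {"moves": [0,0,0,0,0,0,0,0,0,0,0,0,0,0,0,0,0,0,-1,0,0,0,-2,0,0,0,-3,0,0,0,-3,0,0,0,-2.5,0], "fingers": 40}}

```text
time: 24.27
ee_pos: [0.608, -0.0916, 0.1874]
eef_rot: [-0.007, 1.0, -0.0, 0.001]
ft_force: [0.2, 0.4, 0.2]
width: 0.0348
grip_force: 0.0
```

```bash
python3 - <<'E'
from h import *
to(.58,.34,.22,105.7)
E
```

```text
tcp [ 0.608  -0.0916  0.1874] yaw_y 90.7 tz [ 0.001 -0.    -1.   ] shift(cm, present axes) [ 2.23 43.2  -3.27] turn -15.0 j7 1.77
```

Emit:
{"fn": "arm_command", "kwargs": {"moves": [0.3,2.8,-0.4,0,0.3,2.8,-0.4,0,0.3,2.8,-0.4,0,0.3,2.8,-0.4,0,0.3,2.8,-0.4,0,0.3,2.8,-0.4,0,0.3,2.8,-0.4,0,0.3,2.8,-0.4,0,0.3,2.8,-0.4,0,0.3,2.8,-0.4,0,0.3,2.8,-0.4,0,0.3,2.8,-0.4,0]}}

```text
time: 25.27
ee_pos: [0.567, 0.2453, 0.2337]
eef_rot: [-0.007, 1.0, 0.0, 0.0]
ft_force: [0.2, -0.8, -0.3]
width: 0.0348
grip_force: 0.0
```

Emit:
{"fn": "arm_command", "kwargs": {"moves": [0.3,2.8,-0.4,0,0.3,2.8,-0.4,0,0.3,2.8,-0.4,0,0.3,2.8,-0.4,0,0,0,0,-5,0,0,0,-5,0,0,0,-5,0,0,0,0,0,0,0,0]}}

```text
time: 26.02
ee_pos: [0.5539, 0.3557, 0.2492]
eef_rot: [-0.136, 0.991, 0.0, 0.0]
ft_force: [-0.4, 0.6, 0.2]
width: 0.0346
grip_force: 0.0
```

```bash
python3 - <<'E'
from h import *
to(.4412,.4045,.18,105.7)
s=r.read_state();np.save('w7.npy',{'i':r.camera_info('wrist'),'t':(s['ee_pos'],s['eef_rot'])},allow_pickle=True)
a=r.camera('wrist')[:,:,::-1];cv2.imwrite('pics/w7.png',a)
cv2.imwrite('pics/w7c.png',cv2.resize(a[:265,120:520],None,fx=2,fy=2,interpolation=2))
E
```

```text
tcp [0.5539 0.3557 0.2492] yaw_y 105.6 tz [ 0.  0. -1.] shift(cm, present axes) [9.54 7.72 6.91] turn -0.1 j7 1.25
```

View pics/w7c.png

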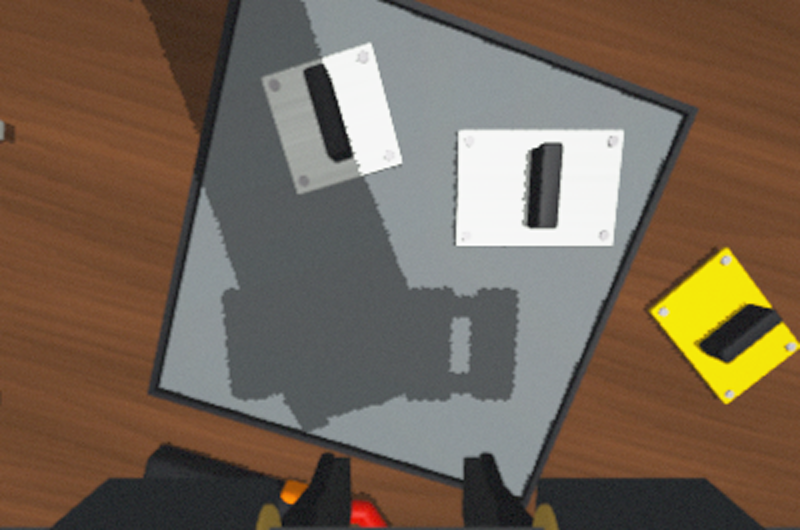

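```bash
python3 - <<'E'
from cov import *
i=np.load('w7.npy',allow_pickle=True).item()['i']
f=lambda q:[(120+u/2,v/2) for u,v in q]
a=pose(i,f([(457,129),(624,130),(612,246),(456,245)]));print(a)
b=pose(i,f([(262,78),(372,43),(402,162),(298,195)]));print(b)
to(*a[0],.061,a[1]);to(*b[0],.061,b[1])
E
```

```text
(array([0.4409, 0.404 ]), np.float64(105.2), np.float64(0.0937), np.float64(0.0638))
(array([0.4372, 0.2811]), np.float64(122.0), np.float64(0.0636), np.float64(0.0637))
tcp [0.5539 0.3557 0.2491] yaw_y 105.6 tz [ 0.  0. -1.] shift(cm, present axes) [ 9.6   7.68 18.81] turn 0.4 j7 1.25
tcp [0.5539 0.3557 0.2491] yaw_y 105.6 tz [ 0.  0. -1.] shift(cm, present axes) [13.25 -4.06 18.81] turn -16.4 j7 1.25
```

Emit:
{"fn": "arm_command", "kwargs": {"moves": [2.4,1.9,0,0.4,2.4,1.9,0,0,2.4,1.9,0,0,2.4,1.9,0,0,0,0,2.5,0,0,0,3,0,0,0,3,0,0,0,3,0,0,0,3,0,0,0,2,0,0,0,1,0,0,0,0,0]}}

```text
time: 27.07
ee_pos: [0.4401, 0.4026, 0.0717]
eef_rot: [-0.133, 0.991, -0.001, -0.001]
ft_force: [0.2, 0.2, -0.2]
width: 0.0348
grip_force: 0.0
```

Emit:
{"fn": "arm_command", "kwargs": {"moves": [0,0,0,0,0,0,0,0]}}

```text
time: 27.23
ee_pos: [0.4418, 0.4044, 0.0755]
eef_rot: [-0.133, 0.991, 0.001, 0.001]
ft_force: [-0.0, 0.7, -0.3]
width: 0.0346
grip_force: 0.0
```

```bash
python3 - <<'E'
from h import *
to(.4409,.404,.064,105.2);print(r.read_state()['ft_force'])
E
```

```text
tcp [0.4418 0.4044 0.0755] yaw_y 105.3 tz [ 0.002  0.002 -1.   ] shift(cm, present axes) [ 0.1  -0.01  1.15] turn 0.1 j7 1.06
[-0.02730232  0.72405793 -0.32259918]
```

Emit:
{"fn": "arm_command", "kwargs": {"moves": [0,0,0.6,0,0,0,0.4,0,0,0,0,0]}}

```text
time: 27.48
ee_pos: [0.4408, 0.4034, 0.0632]
eef_rot: [-0.134, 0.991, -0.0, -0.0]
ft_force: [-0.3, -0.9, 0.1]
width: 0.0347
grip_force: 0.0
```

Emit:
{"fn": "arm_command", "kwargs": {"moves": [0,0,0,0,0,0,0,0,0,0,0,0,0,0,0,0,0,0,0,0], "fingers": 0, "squeeze": 40}}

```text
time: 27.9
ee_pos: [0.441, 0.4037, 0.0638]
eef_rot: [-0.134, 0.991, 0.0, 0.0]
ft_force: [0.3, 0.0, 0.3]
width: 0.0117
grip_force: 40.0
```

Emit:
{"fn": "arm_command", "kwargs": {"moves": [0,0,-0.5,0,0,0,-1,0,0,0,-2,0,0,0,-2.5,0,0,0,-2.5,0,0,0,-2.5,0,0,0,-1.5,0,0,0,0,0,0,0,0,0]}}

```text
time: 28.65
ee_pos: [0.4412, 0.4038, 0.1896]
eef_rot: [-0.134, 0.991, 0.001, 0.001]
ft_force: [-0.5, 0.4, -2.0]
width: 0.012
grip_force: 40.0
```

```bash
python3 - <<'E'
from h import *
to(.541,-.0185,.188,90.7);print(r.read_state()['width'])
E
```

```text
tcp [0.4412 0.4038 0.1896] yaw_y 105.4 tz [ 0.001  0.001 -1.   ] shift(cm, present axes) [  1.57 -43.37   0.11] turn 14.7 j7 1.05
0.012035934808764045
```

Emit:
{"fn": "arm_command", "kwargs": {"moves": [0.1,-2.7,0,0,0.1,-2.7,0,0,0.1,-2.7,0,0,0.1,-2.7,0,0,0.1,-2.7,0,0,0.1,-2.7,0,0,0.1,-2.7,0,0,0.1,-2.7,0,0,0.1,-2.7,0,0,0.1,-2.7,0,0,0.1,-2.7,0,0,0.1,-2.7,0,0]}}

```text
time: 29.65
ee_pos: [0.5145, 0.0865, 0.1872]
eef_rot: [-0.134, 0.991, -0.0, -0.001]
ft_force: [0.2, -0.2, -1.7]
width: 0.0118
grip_force: 40.0
```

Emit:
{"fn": "arm_command", "kwargs": {"moves": [0.1,-2.7,0,0,0.1,-2.7,0,0,0.1,-2.7,0,0,0.1,-2.8,0,0,0,0,0,4.9,0,0,0,4.9,0,0,0,4.9,0,0,0,0,0,0,0,0,0,0,0,0]}}

```text
time: 30.48
ee_pos: [0.5399, -0.0181, 0.188]
eef_rot: [-0.007, 1.0, -0.0, -0.001]
ft_force: [0.5, 0.3, -1.7]
width: 0.0116
grip_force: 40.0
```

```bash
python3 - <<'E'
from h import *
to(.540,-.0188,.09,90.7);s=r.read_state();print(s['width'])
np.save('w8.npy',{'i':r.camera_info('wrist'),'t':(s['ee_pos'],s['eef_rot'])},allow_pickle=True)
a=r.camera('wrist');cv2.imwrite('pics/w8.png',a[:,:,::-1])
# front edge of the held plate vs tool: brightness profile in columns each side of grip bar; also same for w6 for comparison
for f in('w6','w8'):
    g=cv2.imread(f'pics/{f}.png',0).astype(int)
    for c in(270,285,360,375):print(f,c,[ (v,g[v,c]) for v in range(178,194)])
E
```

```text
tcp [ 0.5399 -0.0181  0.188 ] yaw_y 90.8 tz [-0.001 -0.    -1.   ] shift(cm, present axes) [-0.02 -0.07  9.8 ] turn 0.1 j7 1.6
0.011585761889672065
w6 270 [(178, np.int64(102)), (179, np.int64(101)), (180, np.int64(99)), (181, np.int64(103)), (182, np.int64(100)), (183, np.int64(101)), (184, np.int64(100)), (185, np.int64(114)), (186, np.int64(136)), (187, np.int64(142)), (188, np.int64(147)), (189, np.int64(148)), (190, np.int64(148)), (191, np.int64(147)), (192, np.int64(151)), (193, np.int64(149))]
w6 285 [(178, np.int64(128)), (179, np.int64(131)), (180, np.int64(130)), (181, np.int64(130)), (182, np.int64(130)), (183, np.int64(130)), (184, np.int64(129)), (185, np.int64(131)), (186, np.int64(134)), (187, np.int64(142)), (188, np.int64(147)), (189, np.int64(146)), (190, np.int64(148)), (191, np.int64(148)), (192, np.int64(150)), (193, np.int64(145))]
w6 360 [(178, np.int64(133)), (179, np.int64(133)), (180, np.int64(131)), (181, np.int64(127)), (182, np.int64(128)), (183, np.int64(131)), (184, np.int64(129)), (185, np.int64(130)), (186, np.int64(132)), (187, np.int64(143)), (188,
[... 1226 characters left out ...]
t64(155)), (179, np.int64(154)), (180, np.int64(150)), (181, np.int64(149)), (182, np.int64(147)), (183, np.int64(150)), (184, np.int64(150)), (185, np.int64(148)), (186, np.int64(152)), (187, np.int64(159)), (188, np.int64(170)), (189, np.int64(173)), (190, np.int64(167)), (191, np.int64(164)), (192, np.int64(164)), (193, np.int64(168))]
w8 375 [(178, np.int64(116)), (179, np.int64(116)), (180, np.int64(115)), (181, np.int64(112)), (182, np.int64(114)), (183, np.int64(112)), (184, np.int64(113)), (185, np.int64(120)), (186, np.int64(137)), (187, np.int64(157)), (188, np.int64(170)), (189, np.int64(169)), (190, np.int64(164)), (191, np.int64(167)), (192, np.int64(166)), (193, np.int64(166))]
```

Emit:
{"fn": "arm_command", "kwargs": {"moves": [-0.09,-0.07,1,0,0,0,2,0,0,0,2,0,0,0,2,0,0,0,1.5,0,0,0,1,0,0,0,0.5,0,0,0,0,0,0,0,0,0,0,0,0,0]}}

```text
time: 31.37
ee_pos: [0.5419, -0.0189, 0.0895]
eef_rot: [-0.006, 1.0, 0.0, 0.001]
ft_force: [-0.6, -0.1, -0.5]
width: 0.0115
grip_force: 40.0
```

Emit:
{"fn": "arm_command", "kwargs": {"moves": [0,0,0.4,0,0,0,0.4,0,0,0,0.3,0,0,0,0.3,0,0,0,0,0,0,0,0,0]}}

```text
time: 31.87
ee_pos: [0.5411, -0.0189, 0.0744]
eef_rot: [-0.006, 1.0, -0.0, -0.0]
ft_force: [-0.1, -0.3, -1.6]
width: 0.0117
grip_force: 40.0
```

Emit:
{"fn": "arm_command", "kwargs": {"moves": [0,0,0.2,0,0,0,0.2,0,0,0,0.15,0,0,0,0,0,0,0,0,0]}}

```text
time: 32.28
ee_pos: [0.5417, -0.0188, 0.0707]
eef_rot: [-0.006, 1.0, 0.0, 0.0]
ft_force: [-6.8, 0.5, 17.4]
width: 0.0117
grip_force: 40.0
```

Emit:
{"fn": "arm_command", "kwargs": {"moves": [0.1,0,-0.1,0,0,0,0,0]}}

```text
time: 32.45
ee_pos: [0.5406, -0.0189, 0.0708]
eef_rot: [-0.006, 1.0, 0.0, 0.0]
ft_force: [-2.5, -0.6, 7.8]
width: 0.0117
grip_force: 40.0
```

Emit:
{"fn": "arm_command", "kwargs": {"moves": [0,0,0,0,0,0,0,0,0,0,0,0,0,0,0,0,0,0,-1,0,0,0,-2,0,0,0,-3,0,0,0,-3,0,0,0,-2.5,0], "fingers": 40}}

```text
time: 33.2
ee_pos: [0.5404, -0.0191, 0.1879]
eef_rot: [-0.006, 1.0, 0.0, 0.001]
ft_force: [0.1, -0.1, 0.3]
width: 0.0347
grip_force: 0.0
```

Emit:
{"fn": "arm_command", "kwargs": {"moves": [0.2,2.6,-0.3,0,0.2,2.6,-0.3,0,0.2,2.6,-0.3,0,0.2,2.6,-0.3,0,0.2,2.6,-0.3,0,0.2,2.6,-0.3,0,0.2,2.6,-0.3,0,0.2,2.6,-0.3,0,0.2,2.6,-0.3,0,0.2,2.6,-0.3,0,0,0,0,-5,0,0,0,-5]}}

```text
time: 34.2
ee_pos: [0.5167, 0.2429, 0.2158]
eef_rot: [-0.096, 0.995, 0.0, 0.0]
ft_force: [0.3, -1.1, 0.0]
width: 0.0345
grip_force: 0.0
```

Emit:
{"fn": "arm_command", "kwargs": {"moves": [0,0,0,-7,0,0,0,-7,0,0,0,-7,0,0,0,0,0,0,0,0]}}

```text
time: 34.62
ee_pos: [0.5173, 0.2407, 0.2157]
eef_rot: [-0.271, 0.963, 0.0, 0.0]
ft_force: [0.3, 0.2, -0.3]
width: 0.0348
grip_force: 0.0
```

```bash
python3 - <<'E'
from h import *
to(.4372,.2811,.18,122)
i=r.camera_info('wrist');a=r.camera('wrist');cv2.imwrite('pics/w9.png',a[:,:,::-1])
# predicted corners of the slim cover, and white-ish pixels about it
c=np.array([.4372,.2811]);t=np.radians(122)
y=np.array([np.cos(t),np.sin(t)]);x=np.array([y[1],-y[0]])
for sx,sy in((-1,-1),(-1,1),(1,1),(1,-1)):print(px(i,np.r_[c+.032*(sx*x+sy*y),.058]).round(1))
hsv=cv2.cvtColor(a,cv2.COLOR_RGB2HSV)
m=((hsv[...,1]<18)&(hsv[...,2]>118)).astype(np.uint8);m[240:]=0
m=cv2.morphologyEx(m,cv2.MORPH_CLOSE,np.ones((9,9)))
for k in cv2.findContours(m,cv2.RETR_EXTERNAL,cv2.CHAIN_APPROX_NONE)[0]:
    if cv2.contourArea(k)>600: print(cv2.contourArea(k),cv2.boxPoints(cv2.minAreaRect(k)).round(1).tolist())
E
```

```text
tcp [0.5173 0.2407 0.2157] yaw_y 121.4 tz [ 0.  0. -1.] shift(cm, present axes) [4.73 7.62 3.56] turn -0.6 j7 1.64
[363.7 109.4]
[423.5 108.7]
[418.4 167.6]
[362.1 168.2]
691.0 [[99.80000305175781, 238.60000610351562], [154.3000030517578, 207.10000610351562], [165.3000030517578, 226.10000610351562], [110.69999694824219, 257.6000061035156]]
1886.5 [[0.0, 239.0], [0.0, 196.0], [82.0, 196.0], [82.0, 239.0]]
25945.5 [[241.3000030517578, 222.5], [377.79998779296875, 47.0], [548.7999877929688, 180.10000610351562], [412.3999938964844, 355.5]]
22864.5 [[-61.400001525878906, 83.9000015258789], [35.900001525878906, -49.099998474121094], [213.6999969482422, 81.0], [116.4000015258789, 213.89999389648438]]
```

```bash
python3 - <<'E'
import cv2,numpy as np
g=cv2.imread('pics/w9.png',0).astype(int)
for v in(120,155):print('row',v,list(zip(range(354,434,2),g[v,354:434:2])) if 0 else ' '.join(f'{u}:{g[v,u]}' for u in range(354,434,2)))
for u in(375,412):print('col',u,' '.join(f'{v}:{g[v,u]}' for v in range(100,178,2)))
E
```

```text
row 120 354:153 356:155 358:154 360:137 362:100 364:245 366:246 368:246 370:246 372:246 374:246 376:246 378:246 380:246 382:246 384:246 386:155 388:64 390:35 392:29 394:40 396:66 398:64 400:60 402:56 404:111 406:245 408:244 410:244 412:244 414:244 416:244 418:244 420:244 422:191 424:152 426:150 428:150 430:152 432:150
row 155 354:88 356:87 358:89 360:89 362:147 364:154 366:156 368:153 370:152 372:153 374:152 376:154 378:152 380:152 382:151 384:151 386:29 388:27 390:26 392:27 394:36 396:31 398:29 400:53 402:162 404:243 406:243 408:243 410:243 412:243 414:243 416:242 418:225 420:147 422:145 424:147 426:149 428:146 430:148 432:146
col 375 100:158 102:156 104:158 106:156 108:156 110:246 112:246 114:246 116:246 118:246 120:246 122:246 124:245 126:245 128:246 130:246 132:245 134:245 136:246 138:246 140:246 142:246 144:217 146:155 148:154 150:153 152:151 154:153 156:153 158:154 160:153 162:147 164:146 166:145 168:85 170:87 172:85 174:87 176:85
col 412 100:154 102:154 104:155 106:157 108:136 110:244 112:244 114:244 116:244 118:245 120:244 122:244 124:244 126:244 128:244 130:244 132:243 134:243 136:244 138:244 140:244 142:244 144:244 146:244 148:243 150:244 152:243 154:242 156:242 158:240 160:177 162:216 164:221 166:242 168:148 170:145 172:146 174:145 176:144
```

Emit:
{"fn": "arm_command", "kwargs": {"moves": [1.6,2.5,0,-0.6,1.6,2.6,0,0,1.6,2.6,0,0,0,0,2.5,0,0,0,3,0,0,0,3,0,0,0,3,0,0,0,2,0,0,0,1,0,0,0,0,0,0,0,0,0]}}

```text
time: 35.58
ee_pos: [0.436, 0.2808, 0.0708]
eef_rot: [-0.277, 0.961, 0.0, 0.0]
ft_force: [-0.9, -0.4, 0.8]
width: 0.0348
grip_force: 0.0
```

```bash
python3 - <<'E'
from h import *
to(.4372,.2811,.0635,122);print(r.read_state()['ft_force'])
E
```

```text
tcp [0.436  0.2808 0.0708] yaw_y 122.2 tz [ 0.  0. -1.] shift(cm, present axes) [-0.12 -0.04  0.73] turn 0.2 j7 1.51
[-0.92727519 -0.40727193  0.7663405 ]
```

Emit:
{"fn": "arm_command", "kwargs": {"moves": [-0.1,0,0.4,0,0,0,0.3,0,0,0,0,0]}}

```text
time: 35.83
ee_pos: [0.4368, 0.2814, 0.0635]
eef_rot: [-0.278, 0.961, 0.0, 0.0]
ft_force: [-0.4, -0.5, -0.1]
width: 0.0351
grip_force: 0.0
```

Emit:
{"fn": "arm_command", "kwargs": {"moves": [0,0,0,0,0,0,0,0,0,0,0,0,0,0,0,0,0,0,0,0], "fingers": 0, "squeeze": 40}}

```text
time: 36.25
ee_pos: [0.4367, 0.2812, 0.0633]
eef_rot: [-0.278, 0.961, 0.0, 0.0]
ft_force: [0.5, -0.5, 0.7]
width: 0.0117
grip_force: 40.0
```

Emit:
{"fn": "arm_command", "kwargs": {"moves": [0,0,-0.5,0,0,0,-1,0,0,0,-2,0,0,0,-2.5,0,0,0,-2.5,0,0,0,-2.5,0,0,0,-1.5,0,0,0,0,0,0,0,0,0]}}

```text
time: 37.0
ee_pos: [0.4367, 0.2814, 0.1889]
eef_rot: [-0.278, 0.961, 0.0, 0.001]
ft_force: [-0.7, -0.6, -2.4]
width: 0.0116
grip_force: 40.0
```

```bash
python3 - <<'E'
from h import *
to(.6075,-.0029,.188,90.7);print(r.read_state()['width'])
E
```

```text
tcp [0.4367 0.2814 0.1889] yaw_y 122.3 tz [ 0.001  0.001 -1.   ] shift(cm, present axes) [  0.73 -33.16   0.08] turn 31.6 j7 1.49
0.011587345758474943
```

Emit:
{"fn": "arm_command", "kwargs": {"moves": [0.06,-2.76,0,0,0.06,-2.76,0,0,0.06,-2.76,0,0,0.06,-2.76,0,0,0.06,-2.76,0,0,0.06,-2.76,0,0,0.06,-2.76,0,0,0.06,-2.76,0,0,0.06,-2.76,0,0,0.06,-2.76,0,0,0.06,-2.76,0,0,0.06,-2.76,0,0]}}

```text
time: 38.0
ee_pos: [0.6069, -0.0039, 0.1864]
eef_rot: [-0.278, 0.961, 0.0, -0.001]
ft_force: [0.9, 0.3, -1.6]
width: 0.0118
grip_force: 40.0
```

Emit:
{"fn": "arm_command", "kwargs": {"moves": [0,0,0,6.3,0,0,0,6.3,0,0,0,6.3,0,0,0,6.3,0,0,0,6.3,0,0,0,0,0,0,0,0,0,0,0,0]}}

```text
time: 38.67
ee_pos: [0.6068, -0.0027, 0.1873]
eef_rot: [-0.009, 1.0, -0.0, -0.001]
ft_force: [-0.2, 0.6, -1.7]
width: 0.0122
grip_force: 40.0
```

```bash
python3 - <<'E'
from h import *
to(.6077,-.0029,.09,90.7);s=r.read_state();print(s['width'])
np.save('w10.npy',{'i':r.camera_info('wrist'),'t':(s['ee_pos'],s['eef_rot'])},allow_pickle=True)
a=r.camera('wrist');cv2.imwrite('pics/w10.png',a[:,:,::-1])
cv2.imwrite('pics/w10c.png',cv2.resize(a[90:290,190:450,::-1],None,fx=3,fy=3,interpolation=2))
E
```

```text
tcp [ 0.6068 -0.0027  0.1873] yaw_y 91.0 tz [-0.001 -0.    -1.   ] shift(cm, present axes) [-0.11 -0.02  9.73] turn 0.3 j7 1.64
0.012233770162839025
```

View pics/w10c.png

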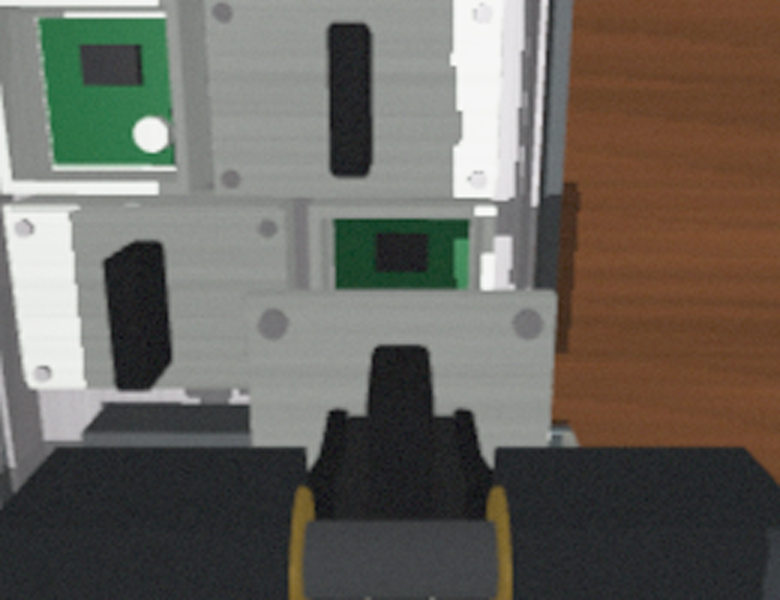

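Emit:
{"fn": "arm_command", "kwargs": {"moves": [-0.03,-0.02,1,0.3,0,0,2,0,0,0,2,0,0,0,2,0,0,0,1.5,0,0,0,1,0,0,0,0.5,0,0,0,0,0,0,0,0,0,0,0,0,0]}}

```text
time: 39.55
ee_pos: [0.6082, -0.0029, 0.0891]
eef_rot: [-0.004, 1.0, 0.0, 0.001]
ft_force: [0.3, 0.4, -2.1]
width: 0.012
grip_force: 40.0
```

Emit:
{"fn": "arm_command", "kwargs": {"moves": [0.05,0,0.4,0,0,0,0.4,0,0,0,0.3,0,0,0,0.3,0,0,0,0,0,0,0,0,0]}}

```text
time: 40.05
ee_pos: [0.6069, -0.0029, 0.0739]
eef_rot: [-0.004, 1.0, -0.0, -0.0]
ft_force: [0.8, -0.1, -1.8]
width: 0.0114
grip_force: 40.0
```

Emit:
{"fn": "arm_command", "kwargs": {"moves": [0,0,0.2,0,0,0,0.2,0,0,0,0.1,0,0,0,0,0,0,0,0,0]}}

```text
time: 40.47
ee_pos: [0.6074, -0.0029, 0.0704]
eef_rot: [-0.004, 1.0, 0.0, 0.0]
ft_force: [-4.4, 0.9, 9.2]
width: 0.0115
grip_force: 40.0
```

Emit:
{"fn": "arm_command", "kwargs": {"moves": [0.1,0,-0.1,0,0,0,0,0]}}

```text
time: 40.63
ee_pos: [0.6061, -0.0029, 0.0704]
eef_rot: [-0.004, 1.0, 0.0, 0.0]
ft_force: [-2.4, -0.4, 4.2]
width: 0.0119
grip_force: 40.0
```

Emit:
{"fn": "arm_command", "kwargs": {"moves": [0,0,0,0,0,0,0,0,0,0,0,0,0,0,0,0,0,0,-1,0,0,0,-2,0,0,0,-3,0,0,0,-3,0,0,0,-2.5,0], "fingers": 40}}

```text
time: 41.38
ee_pos: [0.6063, -0.0032, 0.1881]
eef_rot: [-0.004, 1.0, 0.0, 0.001]
ft_force: [0.5, -0.5, 0.7]
width: 0.0345
grip_force: 0.0
```

```bash
python3 - <<'E'
from h import *
to(.472,-.1365,.12,90.7)
a=np.vstack([r.camera('scene')[120:290,150:470,::-1],r.camera('side')[150:290,270:590,::-1]])
cv2.imwrite('pics/f1.png',cv2.resize(a,None,fx=1.9,fy=1.9,interpolation=2))
E
```

```text
tcp [ 0.6063 -0.0032  0.1881] yaw_y 90.4 tz [ 0.002  0.    -1.   ] shift(cm, present axes) [ 13.55 -13.23   6.78] turn -0.3 j7 1.63
```

Emit:
{"fn": "arm_command", "kwargs": {"moves": [2.26,-2.2,0,0,2.26,-2.2,0,0,2.26,-2.2,0,0,2.26,-2.2,0,0,2.26,-2.2,0,0,2.26,-2.2,0,0,0,0,2.2,0,0,0,2.3,0,0,0,2.3,0,0,0,2,0,0,0,0,0,0,0,0,0], "fingers": 0}}

```text
time: 42.48
ee_pos: [0.4708, -0.1361, 0.0969]
eef_rot: [-0.004, 1.0, -0.0, -0.001]
ft_force: [0.5, 0.0, 0.5]
width: 0.0007
grip_force: 0.0
```

```bash
python3 - <<'E'
from h import *
to(.472,-.1365,.074,90.7)
s=r.read_state();i=r.camera_info('wrist');print(s['width'],px(i,s['ee_pos']))
cv2.imwrite('pics/w11.png',r.camera('wrist')[:,:,::-1])
a=cv2.imread('pics/f1.png')[:,:608];b=cv2.imread('pics/w11.png')[130:290,180:460]
b=cv2.resize(b,None,fx=.68,fy=.68) if 0 else b
o=np.zeros((590,790,3),np.uint8);o[:420,:608]=cv2.resize(a,(608,int(a.shape[0]*1.0)))[:420] if a.shape[0]>=420 else 0
o[:a.shape[0],:608]=a[:590]
o[-160:,-280:]=b
cv2.imwrite('pics/f2.png',o)
E
```

```text
tcp [ 0.4708 -0.1361  0.0969] yaw_y 90.4 tz [-0.002 -0.    -1.   ] shift(cm, present axes) [-0.12 -0.04  2.29] turn -0.3 j7 1.86
0.0007266200274275872 [321.38162983 241.30188085]
```

View pics/f2.png

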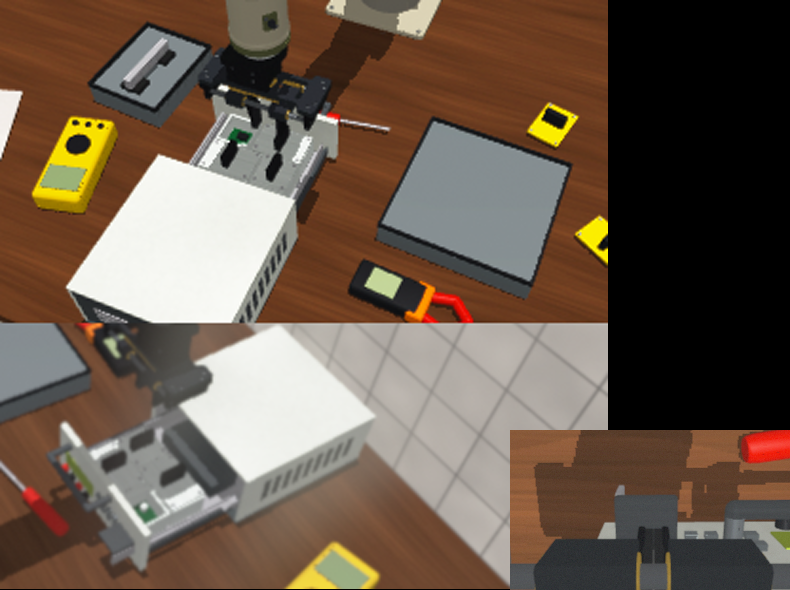

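Emit:
{"fn": "arm_command", "kwargs": {"moves": [0,0,1,0,0,0,0.8,0,0,0,0.5,0,0,0,0.4,0,0,0,0.3,0,0,0,0.3,0,0,0,0.3,0,0,0,0,0,0,0,0,0]}}

```text
time: 43.28
ee_pos: [0.4753, -0.136, 0.064]
eef_rot: [-0.004, 1.0, 0.0, 0.004]
ft_force: [-0.0, 2.3, 25.5]
width: 0.0002
grip_force: 12.4
```

Emit:
{"fn": "arm_command", "kwargs": {"moves": [-0.3,0,-0.1,0,-0.4,0,0,0,-0.5,0,0,0,-0.6,0,0,0,-0.8,0,0,0,-1,0,0,0,-1,0,0,0,-1,0,0,0]}}

```text
time: 43.95
ee_pos: [0.5295, -0.1353, 0.0641]
eef_rot: [-0.004, 1.0, 0.0, 0.002]
ft_force: [-4.1, 2.9, 21.8]
width: 0.0007
grip_force: 10.8
```

Emit:
{"fn": "arm_command", "kwargs": {"moves": [-1,0,0,0,-1,0,0,0,-1,0,0,0,-1,0,0,0,-1,0,0,0,-1,0,0,0,-1,0,0,0,-1,0,0,0,-1,0,0,0,-1,0,0,0,-0.6,0,0,0,-0.4,0,0,0]}}

```text
time: 44.95
ee_pos: [0.6398, -0.1338, 0.0642]
eef_rot: [-0.005, 1.0, 0.001, 0.002]
ft_force: [-3.2, 4.7, 18.2]
width: 0.0003
grip_force: 9.1
```

Emit:
{"fn": "arm_command", "kwargs": {"moves": [-0.3,0,0,0,-0.3,0,0,0,-0.3,0,0,0,-0.3,0,0,0,0,0,0,0,0,0,0,0]}}

```text
time: 45.45
ee_pos: [0.6506, -0.1337, 0.0642]
eef_rot: [-0.004, 1.0, 0.001, 0.001]
ft_force: [-4.8, 4.5, 17.1]
width: 0.0007
grip_force: 9.3
```

Emit:
{"fn": "arm_command", "kwargs": {"moves": [-0.3,0,0,0,-0.3,0,0,0,-0.3,0,0,0,-0.2,0,0,0,0,0,0,0,0,0,0,0]}}

```text
time: 45.95
ee_pos: [0.6575, -0.1353, 0.064]
eef_rot: [-0.003, 1.0, 0.001, -0.003]
ft_force: [-24.6, 3.5, 30.9]
width: 0.0008
grip_force: 15.7
```

Emit:
{"fn": "arm_command", "kwargs": {"moves": [-0.2,0,0,0,-0.2,0,0,0,0,0,0,0,0,0,0,0]}}

```text
time: 46.28
ee_pos: [0.6574, -0.1353, 0.064]
eef_rot: [-0.003, 1.0, 0.002, -0.007]
ft_force: [-49.2, 7.0, 47.4]
width: 0.0004
grip_force: 33.4
```

Emit:
{"fn": "arm_command", "kwargs": {"moves": [0.5,0,0,0,0,0,-0.4,0,0,0,-0.6,0,0,0,-1,0,0,0,-2,0,0,0,-2.5,0,0,0,-2.5,0,0,0,-2.5,0,1,0,-2,0,2,0,-1,0,2,0,0,0,2,0,0,0]}}

```text
time: 47.28
ee_pos: [0.5893, -0.1353, 0.2081]
eef_rot: [-0.004, 1.0, -0.0, 0.001]
ft_force: [0.4, -0.2, -0.3]
width: 0.0007
grip_force: 0.0
```

```bash
python3 - <<'E'
from h import *
s=r.read_state();print(s['ee_pos'],s['ft_force'])
# change against the first picture (chassis home then too): front of the instrument
a=cv2.imread('pics/side0.png').astype(int);b=r.camera('side')[:,:,::-1].astype(int)
cv2.imwrite('pics/side2.png',b)
a2=cv2.imread('pics/scene0.png').astype(int);b2=r.camera('scene')[:,:,::-1].astype(int);cv2.imwrite('pics/scene2.png',b2)
for nm,p,q,sl in(('side',a,b,np.s_[180:255,335:400]),('scene',a2,b2,np.s_[198:225,240:305])):
    best=[]
    g0=p[sl].sum(2)
    for dy in range(-6,7):
        for dx in range(-6,7):
            s2=np.s_[sl[0].start+dy:sl[0].stop+dy,sl[1].start+dx:sl[1].stop+dx]
            best.append((np.median(abs(q[s2].sum(2)-g0)),np.mean(abs(q[s2].sum(2)-g0)),dx,dy))
    print(nm,sorted(best,key=lambda t:t[1])[:2])
E
```

```text
[ 0.58934124 -0.13525256  0.20809223] [ 0.43213181 -0.20214834 -0.31873889]
side [(np.float64(74.0), np.float64(167.5025641025641), 6, 6), (np.float64(72.0), np.float64(168.92266666666666), 5, 6)]
scene [(np.float64(1.0), np.float64(14.582905982905983), 0, 0), (np.float64(2.0), np.float64(17.672364672364672), 3, 1)][ WARN:0@0.607] global loadsave.cpp:1063 imwrite_ Unsupported depth image for selected encoder is fallbacked to CV_8U.
```

Emit:
{"fn": "arm_command", "kwargs": {"moves": [1,3,0,0,1,3,-0.5,0,1,3,-0.5,0,1,3,-0.5,0,1,3,-0.5,0,1,3,-0.5,0,1,3,-0.5,0,1,3,-0.5,0,1,3,0,0,1,3,0,0,1,3,0,0,0,3,0,0]}}

```text
time: 48.38
ee_pos: [0.4755, 0.2263, 0.2428]
eef_rot: [-0.005, 1.0, 0.001, 0.0]
ft_force: [1.0, 1.0, -0.8]
width: 0.0004
grip_force: 0.0
```

```bash
python3 - <<'E'
from h import *
g=lambda im:cv2.cvtColor(im,cv2.COLOR_BGR2GRAY).astype(np.float32)
for n in('side','scene'):
    a=g(cv2.imread(f'pics/{n}0.png'));im=np.ascontiguousarray(r.camera(n)[:,:,::-1]);b=g(im);cv2.imwrite(f'pics/{n}3.png',im)
    for nm,(v0,v1,u0,u1) in {'side':{'bar':(190,225,340,372),'key':(228,252,368,396),'rackside':(205,245,400,460)},'scene':{'bar':(200,218,260,306),'key':(198,208,245,262),'vents':(240,300,270,305)}}[n].items():
        t=a[v0:v1,u0:u1];R_=cv2.matchTemplate(b[v0-6:v1+6,u0-6:u1+6],t,cv2.TM_CCOEFF_NORMED)
        _,m,_,l=cv2.minMaxLoc(R_);print(n,nm,round(m,3),(l[0]-6,l[1]-6),cv2.phaseCorrelate(a[v0:v1,u0:u1].copy(),b[v0:v1,u0:u1].copy(),cv2.createHanningWindow((u1-u0,v1-v0),cv2.CV_32F)))
E
```

```text
side bar 1.0 (0, 0) ((-0.10637188687378796, -0.09519169001982775), 0.9609026461839676)
side key 1.0 (0, 0) ((0.04716184761666398, -0.08157711041213211), 1.0032473822434744)
side rackside 1.0 (0, 0) ((0.13566654285482116, -0.006050034789009118), 1.0108594723542532)
scene bar 1.0 (0, 0) ((-0.09910489098491837, 0.05609939212038029), 0.9885525499229078)
scene key 1.0 (0, 0) ((0.02174368087308487, -0.043133838473857544), 1.003656752821472)
scene vents 1.0 (0, 0) ((0.005560078365526522, 0.013815248605062891), 0.9976859992852918)
```

The chassis sits exactly where it started, fully home, so I'm handing in the job.

```bash
python3 -c "
from bench import r
print(r.close_job())"
```

```text
the job is handed in; nothing more can be done
None
```

The job is handed in: the chassis was pulled out until it locked, the brace moved to the right-hand tray, all three loose covers (two wide, one slim) seated on boxes of their own size, and the chassis pushed fully home with the key held down; no verdict came back.

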